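# Stack battery cartridges on the charging base with a lifting fork

### The job

Put the grey finned battery cartridges that are out on the ledge on charge: carry each one on the lifting fork, its tines slid between the fins under the case, and build one neat pile on the seat of the black charging base, every cartridge square, level and fully down with its fins interlaced with the ribs below it. Once all of them are piled, press the button on the base, and leave the fork lying flat on its rubber mat. Handle the cartridges with the fork only, never with the gripper, and do not disturb the two white controllers or the glass jar.

Things in the scene. Friction and masses are not known exactly. Their poses are not given: they have to be found in the camera images.
- cart1_mid (a point): Centre of the grey case (half-way up) of battery cartridge 1 of up to three alike, any absent. Case 90 mm (x) by 96 (y) by 10 thick. Below it six fins run along x, 3 mm thick, 14 deep, full length, at y = +-9, +-27, +-45 mm: five gaps 15 mm wide, open at both ends. z up. Standing on the ledge this point is 19 mm up. 0.11 to 0.21 kg; too wide to grip; the same from either end
- cart2_mid (a point): Centre of the case of cartridge 2, as 1. On top of every case two rounded ribs along x, 10 mm wide, 9 tall, 86 long, at y = +-18 mm; they enter the gaps at +-18 mm between the fins of the cartridge set on it, 2.5 mm play each side, which then stands with its fin tips on the case below, 24 mm higher
- cart3_mid (a point): Centre of the case of cartridge 3, as 1 and 2. On the fork a cartridge rests by its case on the tines, centre 100 mm ahead of the handle's middle and 19 mm below it; the tines lie in the middle and outermost gaps, which hold no ribs, so the fork can be lowered clear and drawn out of the pile
- seat (a point): Centre of the seat on top of the fixed black charging base, 26 mm above the ledge; x along its ribs, y across, z up. Base 120 mm (x) by 190 (y, from -60 to +130 mm) by 26 high. Two ribs like those on the cases stand on it at y = +-18 mm and take the first cartridge, whose centre is then 19 mm above this point (second 43, third 67 mm). The same from either end for cartridges
- start_top (a point): Centre of the top of the white push button on the base, 97 mm from the seat's centre along its y axis; 26 mm across, pressed straight down
- start (a joint): Travel of that button: 0 out, 0.006 m fully down at about 5 N; springs back
- fork_grip (a point): Middle of the lifting fork's wooden handle, where it is gripped; x towards the tips of the tines, z up. Handle bar along x from -45 to +35 mm, 18 mm wide, 24 tall; its underside is 16 mm, this point 28 mm above the plane on which the fork lies (undersides of tines and of the foot under the handle's rear end). Fork 0.18 kg, loose; grip it firmly
- fork_mid (a point): Middle of the fork's outline (195 by 84 mm), 2 mm above its underside, 53 mm ahead of the handle's middle; axes as there. Three steel tines 6 mm wide, 4 thick at y = 0 and +-36 mm reach to 150 mm ahead of the handle's middle; their rear ends rise to an upright cross-bar, 12 to 20 mm above the underside, whose front face, 50 mm ahead of the handle's middle, stops the case
- mat_mid (a point): Centre of the top of the fork's black rubber mat (fixed, 270 mm along its x, 150 mm along y, 3 mm thick); the fork lies on it at the start
- remote1: White hand controller, a rounded bar 130 by 40 by 16 mm, the lower of two lying crosswise; origin under its centre. To be left alone
- remote2: The upper of the two controllers, alike, lying across the first
- jar_mid (a point): Middle of a glass jar with a steel twist cap, 68 mm across, 105 mm tall. To be left alone
There are look-alikes about, which are no part of the job. What is shaped like the part that bears seat but orange is not meant. Leave any orange look-alike of the part that bears fork_grip alone.

How it is judged (in metres and radians):
On the way, in this order (a step that is already met when the one before it is completed fails the run):
1. every cartridge present is piled on the seat of the charging base, fins interlaced, square and fully down (x of cart1_mid in the frame of seat between -0.01 and 0.01 m and y of cart1_mid in the frame of seat between -0.01 and 0.01 m and angle between the x axis of each of cart1_mid, cart2_mid, cart3_mid and the x axis of seat, either way round below 0.12 rad and angle between each of cart1_mid, cart2_mid, cart3_mid's own z axis and vertical below 0.05 rad and (z of cart1_mid in the frame of seat between 0.015 and 0.023 m or z of cart1_mid in the frame of seat between 0.039 and 0.047 m or z of cart1_mid in the frame of seat between 0.063 and 0.071 m) and x of cart2_mid in the frame of seat between -0.01 and 0.01 m and y of cart2_mid in the frame of seat between -0.01 and 0.01 m and (z of cart2_mid in the frame of seat between 0.015 and 0.023 m or z of cart2_mid in the frame of seat between 0.039 and 0.047 m or z of cart2_mid in the frame of seat between 0.063 and 0.071 m) and x of cart3_mid in the frame of seat between -0.01 and 0.01 m and y of cart3_mid in the frame of seat between -0.01 and 0.01 m and (z of cart3_mid in the frame of seat between 0.015 and 0.023 m or z of cart3_mid in the frame of seat between 0.039 and 0.047 m or z of cart3_mid in the frame of seat between 0.063 and 0.071 m)), for 0.3 s.
2. the button of the base is pressed with the pile complete (all of step 1 and value of joint start above 0.004 m), for 0.05 s.
At the end, for the whole second after the job is handed in: Each cartridge present is in one pile on the seat: within 10 mm of its centre along and across the ribs, within 0.12 rad of square, level within 0.05 rad, 19, 43 or 67 mm (+-4) above it, so interlaced; button out; fork flat on its mat, its middle within 45 mm of the mat's (all of step 1 and value of joint start below 0.002 m and horizontal distance between fork_mid and mat_mid below 0.045 m and z of fork_mid in the frame of mat_mid below 0.008 m and angle between fork_mid's own z axis and vertical below 0.08 rad); the robot touches nothing.
It fails at once if the gripper's fingers touch a cartridge (over 2 N) (contact force between the fingers and cart1 above 2 N or contact force between the fingers and cart2 above 2 N or contact force between the fingers and cart3 above 2 N).
It fails at once if a controller is moved more than 20 mm (distance of any of remote1, remote2 from where it was at the start of the episode above 0.02 m).
It fails at once if the jar is moved more than 20 mm or tipped (distance of jar_mid from where it was at the start of the episode above 0.02 m or angle between jar_mid's own z axis and vertical above 0.3 rad).
Of cart1, cart2, cart3 only 2 to 3 are there at a start; the rules pass over those that are not, and their reading is None.
At some moment in a run one of fork, cart1, cart2, cart3 may be knocked a few centimetres aside while the robot is not near it.
It also fails if it takes over 210 s, if anything falls off the work surface, if the arm or the gripper's body presses on something with over 40 N, if the wrist force passes 120 N, or if a joint passes its speed limit or range.

### The arm

A 6-joint arm with a two-finger parallel gripper is mounted at the origin on the work surface. World frame = base frame: x ahead of the robot, y to its left, z up, the work surface at z = 0. Lengths are in m, angles in degrees, forces in N, time in s.
With the tool pointing down it reaches from about 0.275 to 0.825 m from the base axis. Payload 4.9 kg.
Tool frame: the origin (TCP) lies at the very end of the fingers, on their centre line; the grasp point (between the pads) lies 19 mm behind it; z points along the fingers, x is the direction in which the jaws open and shut, and the axes are right-handed (so a half turn about z gives the same grasp; the last joint's range is limited). The gripper opens to 85 mm and grips with 20 to 120 N. Pads are 22 mm wide; open, the fingers measure 114 mm over their backs; the gripper's body (76 mm by 85 mm) begins 54 mm behind the grasp point. The pads swing forward as they close: fully open they stand 13 mm farther back than shut.
Start: joints at [-7.689, 18.69, -11.035, 60.275, 0, 82.311], TCP at [0.55, 0, 0.231] pointing down, gripper open.
Joint ranges: [-152.03, 152.03], [-55.5, 102.48], [-74.3, 77.21], [-110.64, 120.58], [-84.22, 78.4], [-180, 180]. Speed limits (degrees/s): [147.25, 147.25, 180, 180, 180, 180].

### API

Orientations are given as [roll, pitch, yaw] about the fixed x, y, z axes, in that order (R = Rz(yaw) Ry(pitch) Rx(roll)).
In Python, from workcell import manip, eyes, workorder gives the robot as it stands.
- The arm moves only by the tool apply_moves, never from a script. Its argument "series" is one flat list of numbers, 7 for each row, row after row: the shift along the tool's x, y, z in units of 750 mm (1.0 is 750 mm), then the turn, a rotation vector about the tool's x, y, z in units of 180 degrees (1.0 is 180 degrees), then the opening, from 0 (shut) to 1 (fully open). A call has 1 to 12 rows; each row is the pose to reach, as a shift and turn from the pose measured when the call began, along the tool's axes at that moment, turning the shorter way round; what a row does not reach only later rows make up. A row lasts 1/12 s, in which the tool goes at most 41.7 mm and 7.16 degrees, less where a joint would pass 70% of its speed; a pose out of reach is approached as far as the arm can. A call with a number of a shift or a turn outside -1 to 1 is refused whole. A call with a gripper value outside its range is refused whole. The fingers move at their own pace and stop on an object; "newtons" is the grip in N (left out, the last holds). Time passes only in rows, so rows that repeat a pose let the fingers close. It gives the time, the measured TCP pose, the force and the opening at its end, in the units of the state.
- manip.observe(): the state, without advancing time (a new reading comes with each control period).
- eyes.grab_frame(name): name is "scene" or "side" or "wrist"; returns (picture, depth): 480x640x3 uint8, red, green, blue; 480x640 float32, m along the optical axis (not along the pixel's ray), 0 where there is no reading.
- eyes.camera_info(name): a dict with "K" (3x3 intrinsics, pixels), "k1" (the pictures are not rectified: a ray, as slopes to the right and down, at radius r is drawn at 1 + k1 r^2 times it, then the intrinsics apply), "camera_from_world" (4x4, takes a point from world to camera coordinates). Camera axes: x right, y up, looking along -z (the intrinsics and any distortion apply to the point x, -y, -z); pixel columns grow to the right and rows downward; lengths in m; the calibration is good to about 2 mm. A picture is of the moment at which its call begins: read the wrist's pose just before it. camera_info takes no time and is no camera call; for the wrist camera it gives the pose at the moment of the call.
- workorder.finish_job(): hands the job in, once; it reports no verdict.
The state is a dict: "time": time; "joint_positions": joint angles; "joint_vel": joint speeds; "joint_efforts": joint torques, N m; "tool_pos": TCP position; "ee_rot": TCP orientation; "contact_force": force on the tool from outside, world axes, zero at the start; "torque": the same for the moment, N m; "finger_gap": opening from 0.0 (shut) to 1.0 (fully open).
Only numpy, scipy, OpenCV 4.12 (cv2) and the standard library are available. Lean on these libraries where they do the work, as an engineer would, in place of code of your own. Each camera call takes 0.05 s, during which the arm holds its last target.

## Working session

There is one attempt and no reset: what is moved stays moved. The work goes in short steps, Python scripts to look and compute and a tool call to move; the robot and the scene stay as the last step left them, time stands still between calls to the robot, and variables do not carry over. Pictures are saved under pics/ and viewed, and the job is handed in when it is done.

Besides the shell and the picture viewer there is one more tool, called by a JSON object that holds its "op" and its "data". apply_moves: Moves the arm, as the interface text tells. Its arguments: {"type":"object","properties":{"series":{"type":"array","items":{"type":"number","minimum":-1,"maximum":1}},"newtons":{"type":"number"}},"required":["series"]}

```bash
ls; mkdir -p pics; cat > h.py <<'E'
import numpy as np, cv2
from workcell import manip, eyes, workorder
from scipy.spatial.transform import Rotation as R
def grab(name,fn=None):
    ci=eyes.camera_info(name); p,d=eyes.grab_frame(name)
    if fn: cv2.imwrite('pics/'+fn+'.png',cv2.cvtColor(p,cv2.COLOR_RGB2BGR))
    np.savez('/tmp/'+(fn or name)+'.npz',p=p,d=d,K=ci['K'],k1=ci['k1'],T=ci['camera_from_world'])
    return load(fn or name)
def load(fn):
    z=np.load('/tmp/'+fn+'.npz'); return {k:z[k] for k in z.files}
def ray(f,uv):
    K=f['K'];k1=float(f['k1']);uv=np.atleast_2d(np.asarray(uv,float))
    x=cv2.undistortPoints(uv.reshape(-1,1,2),K,np.array([k1,0,0,0,0.])).reshape(-1,2)
    return x
def toworld(f,uv,depth=None,z=None):
    x=ray(f,uv); T=np.linalg.inv(f['T'])
    uv=np.atleast_2d(np.asarray(uv))
    dirs=np.c_[x[:,0],-x[:,1],-np.ones(len(x))]@T[:3,:3].T; o=T[:3,3]
    if z is not None: s=(z-o[2])/dirs[:,2]
    else:
        s=f['d'][np.round(uv[:,1]).astype(int),np.round(uv[:,0]).astype(int)] if depth is None else depth
    return o+dirs*np.reshape(s,(-1,1))
def cloud(f,box=None):
    v,u=np.mgrid[0:480,0:640]; uv=np.c_[u.ravel(),v.ravel()]
    P=toworld(f,uv); P[f['d'].ravel()==0]=np.nan
    return P.reshape(480,640,3)
def proj(f,P):
    P=np.atleast_2d(P); c=P@f['T'][:3,:3].T+f['T'][:3,3]
    x=c[:,0]/-c[:,2]; y=-c[:,1]/-c[:,2]; s=1+float(f['k1'])*(x*x+y*y)
    K=f['K']; return np.c_[K[0,0]*x*s+K[0,2],K[1,1]*y*s+K[1,2]]
def crop(f,u0,v0,u1,v1,fn,s=None):
    s=s or min(800/(u1-u0),600/(v1-v0))
    c=f['p'][v0:v1,u0:u1]; cv2.imwrite('pics/'+fn+'.png',cv2.cvtColor(cv2.resize(c,None,fx=s,fy=s,interpolation=cv2.INTER_CUBIC),cv2.COLOR_RGB2BGR))
E
python3 - <<'E'
from h import *
print(manip.observe())
for n in ['scene','side','wrist']:
    f=grab(n,n+'0'); print(n,f['K'],f['k1'],np.linalg.inv(f['T'])[:3].round(3))
E
```

```text
pics
{'time': 0.0, 'joint_positions': array([-7.69136358e+00,  1.87326272e+01, -1.10905733e+01,  6.02754118e+01,
        1.68884978e-03,  8.23096174e+01]), 'joint_vel': array([-0.01553357, -0.01893814, -0.07477855,  0.0865866 ,  0.04101214,
       -0.03515505]), 'joint_efforts': array([-1.24197268e-03, -4.43398941e+01,  2.62443137e+01,  1.56443648e-02,
       -1.97191571e-04, -6.55614656e-06]), 'tool_pos': array([5.49426944e-01, 7.60844383e-05, 2.30507072e-01]), 'ee_rot': array([-1.79985130e+02,  9.74993031e-02, -9.69784170e-04]), 'contact_force': array([-0.39626076, -0.42451867,  0.29869946]), 'torque': array([-0.01136382,  0.02618909,  0.02603642]), 'finger_gap': 1.000073253745561}
scene [[550.16728432   0.         325.77293733]
 [  0.         550.16728432 242.92542048]
 [  0.           0.           1.        ]] -0.14368349496554003 [[-0.201 -0.838  0.507  1.348]
 [ 0.98  -0.165  0.115  0.268]
 [-0.012  0.52   0.854  1.408]]
side [[476.62452969   0.         320.11551725]
 [  0.         476.62452969 239.0006241 ]
 [  0.           0.           1.        ]] -0.02642084459655228 [[ 0.785  0.443 -0.433 -0.033]
 [-0.619  0.547 -0.563 -0.726]
 [-0.013  0.71   0.704  1.078]]
wrist [[377.06705093   0.         317.64796172]
 [  0.         377.06705093 242.66426637]
 [  0.           0.           1.        ]] -0.0669722764193725 [[ 1.    -0.001  0.     0.549]
 [ 0.001  0.961  0.276  0.069]
 [-0.001 -0.276  0.961  0.374]]
```

View pics/scene0.png

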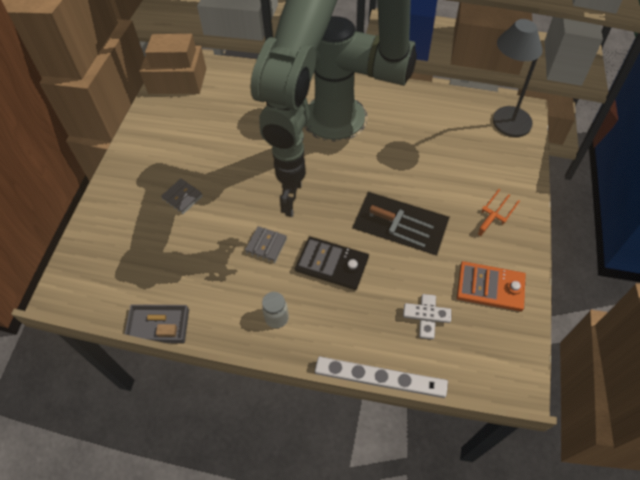

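View pics/side0.png

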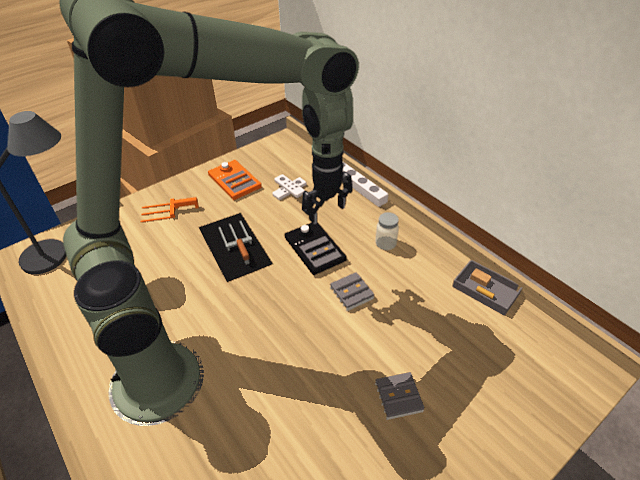

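View pics/wrist0.png

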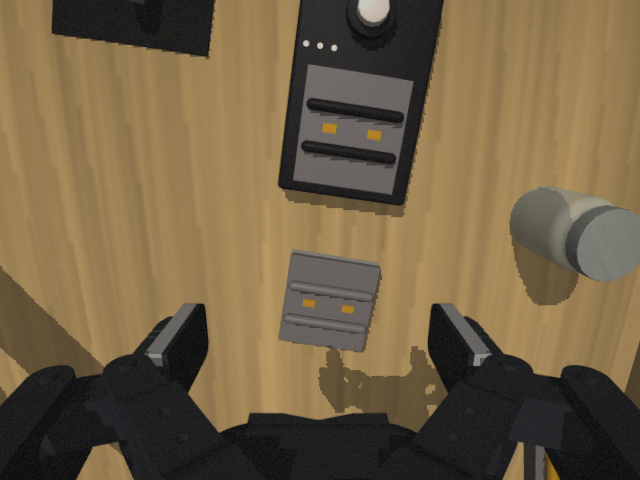

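Two grey cartridges are visible: scene (265,245) and (182,195). The black base is at (332,262), with an orange look-alike at (491,286). The wooden-handled fork lies on the black mat at (400,222), with an orange look-alike at (497,212). I'll enlarge these and measure.

```bash
python3 - <<'E'
from h import *
f=load('scene0'); crop(f,150,160,470,400,'c1'); crop(f,340,180,460,260,'c2')
g=load('side0'); crop(g,320,260,440,430,'c3'); crop(g,190,200,350,320,'c4'); 
E
```

```text
(no output)
```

View pics/c1.png

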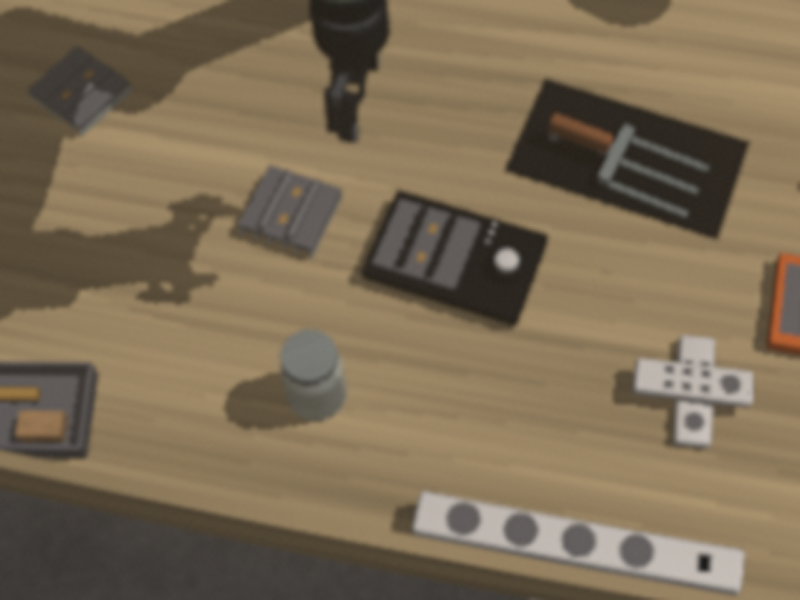

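View pics/c3.png

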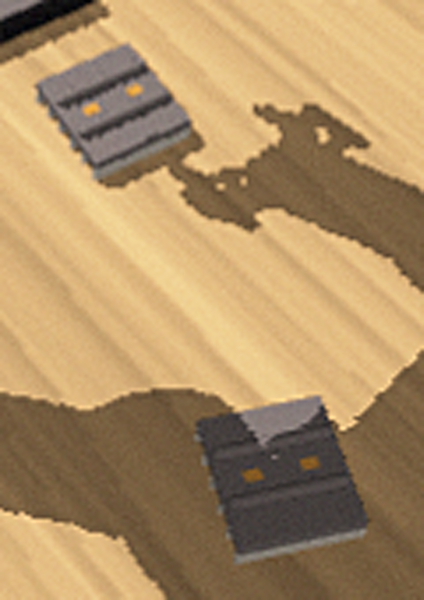

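View pics/c4.png

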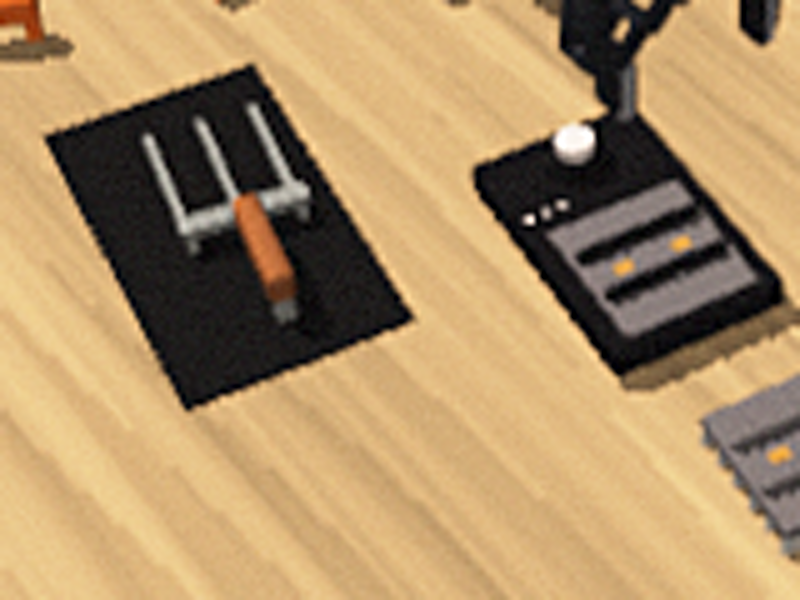

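View pics/c2.png

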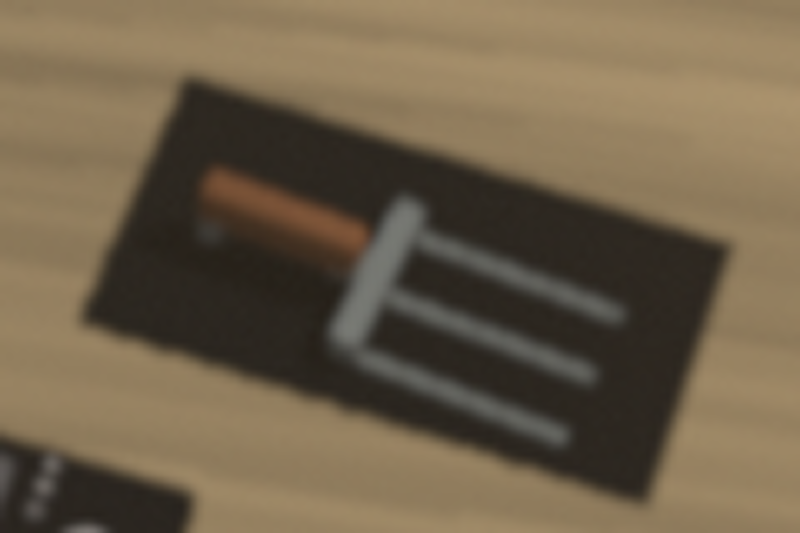

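```bash
python3 - <<'E'
from h import *
for n in ['scene0','side0','wrist0']:
    f=load(n); P=cloud(f)
    m=(P[...,2]>0.012)&(P[...,2]<0.05)&(P[...,0]>0.15)&(P[...,0]<0.9)&(abs(P[...,1])<.6)
    k,l,s,c=cv2.connectedComponentsWithStats(m.astype(np.uint8))
    for i in range(1,k):
        if s[i,4]<60: continue
        Q=P[l==i]; r=cv2.minAreaRect((Q[:,:2]*1000).astype(np.float32))
        print(n,c[i].round(),s[i,4],'ctr',np.round(r[0],1),'size',np.round(r[1],1),'ang',round(r[2],1),'z',np.percentile(Q[:,2],[5,50,95]).round(4))
E
```

```text
scene0 [181. 195.] 749 ctr [ 436.3 -403.2] size [108.1  97.7] ang 64.5 z [0.0173 0.0248 0.0353]
scene0 [387. 216.] 327 ctr [400.5 236.2] size [97.5 84.2] ang 79.4 z [0.0193 0.032  0.0468]
scene0 [489. 219.] 263 ctr [349.7 562.8] size [ 73.3 111.2] ang 86.1 z [0.0148 0.0338 0.0446]
scene0 [265. 243.] 891 ctr [558.7 -95.2] size [100.7  94.2] ang 81.1 z [0.0189 0.0258 0.0348]
scene0 [331. 262.] 2477 ctr [582.2 110. ] size [191.4 127.4] ang 81.4 z [0.0204 0.0276 0.0383]
scene0 [480. 283.] 1646 ctr [568.8 539. ] size [122.4 125.7] ang 89.3 z [0.0173 0.0236 0.0317]
scene0 [427. 315.] 1054 ctr [695.2 400. ] size [117.8 114.5] ang 48.4 z [0.0141 0.0293 0.0367]
scene0 [159. 313.] 409 ctr [ 860.4 -327.5] size [ 96.5 171.4] ang 6.6 z [0.0138 0.025  0.0332]
scene0 [277. 321.] 129 ctr [796.6   2.3] size [27.9 62.9] ang 24.4 z [0.015  0.0333 0.0491]
scene0 [157. 317.] 87 ctr [ 849.6 -333.5] size [15.2 51.1] ang 14.4 z [0.0142 0.0185 0.0238]
scene0 [166. 329.] 225 ctr [ 881.5 -294.8] size [36.4 58.8] ang 4.1 z [0.0162 0.0235 0.0286]
scene0 [382. 372.] 1104 ctr [887.2 301.9] size [ 25.6 340.3] ang 0
[... 814 characters left out ...]
ze [34.6 52.1] ang 7.8 z [0.014  0.0247 0.0285]
side0 [352. 289.] 916 ctr [563.1 -96.1] size [98.3 93.4] ang 80.3 z [0.0193 0.0256 0.0342]
side0 [399. 394.] 1514 ctr [ 438.9 -407.7] size [98.7 92.2] ang 63.5 z [0.0201 0.0246 0.0336]
wrist0 [357.  96.] 26840 ctr [583.  101.2] size [178. 121.] ang 81.8 z [0.0253 0.027  0.038 ]
wrist0 [533. 214.] 1509 ctr [757.7  -4.1] size [66.4 28. ] ang 72.2 z [0.0142 0.0322 0.0484]
wrist0 [328. 302.] 7831 ctr [559.5 -97.2] size [97.  90.5] ang 80.5 z [0.0232 0.0249 0.0334]
wrist0 [533. 462.] 381 ctr [ 815.8 -314.8] size [ 6.1 75.4] ang 11.7 z [0.0136 0.0256 0.0314]
wrist0 [550. 471.] 184 ctr [ 848.8 -334.2] size [13.9 41.3] ang 11.2 z [0.0131 0.0183 0.0215]
```

```bash
python3 - <<'E'
from h import *
f=load('scene0')
print(toworld(f,[[371.5,207.5],[394.7,216]],z=0.043), toworld(f,[[429.2,236.5],[433.3,227.2],[425,245.5],[394.7+4,215+5]],z=0.007))
# mat corners
c=np.array([[185,78],[730,243],[645,500],[88,320]])/6.667+[340,180]
M=toworld(f,c,z=0.003); print(M.round(4), M.mean(0))
E
```

```text
[[0.38822709 0.19503877 0.043     ]
 [0.40537766 0.26820936 0.043     ]] [[0.4340726  0.38060393 0.007     ]
 [0.39830682 0.389477   0.007     ]
 [0.46808646 0.37154223 0.007     ]
 [0.39278904 0.28226423 0.007     ]]
[[0.3019 0.1716 0.003 ]
 [0.3461 0.4355 0.003 ]
 [0.4915 0.4098 0.003 ]
 [0.4459 0.1503 0.003 ]] [0.39637876 0.29179543 0.003     ]
```

```bash
cat >> h.py <<'E'
def plan(xyz, fdir, tilt=None):
    """target TCP xyz with tool -y pointing along fdir deg (world), tool down; prints row"""
    s=manip.observe(); p=s['tool_pos']; R0=R.from_euler('xyz',s['ee_rot'],degrees=True)
    RT=R.from_euler('xyz',[180,0,fdir-90],degrees=True)
    d=R0.inv().apply(np.array(xyz)-p); w=(R0.inv()*RT).as_rotvec(degrees=True)
    print('t',round(s['time'],2),'pos',p.round(4),'rot',s['ee_rot'].round(2),'F',s['contact_force'].round(1),'gap',round(s['finger_gap'],3))
    n=max(np.linalg.norm(d)/.0417,np.linalg.norm(w)/7.16)
    print('ROW',(d/.75).round(4).tolist()+(w/180).round(4).tolist(),'rows>=',round(n,1))
def tool_axes():
    s=manip.observe(); return R.from_euler('xyz',s['ee_rot'],degrees=True).as_matrix()
E
python3 - <<'E'
from h import *
plan([0.398,0.235,0.2],76)
E
```

```text
t 0.15 pos [5.496e-01 1.000e-04 2.307e-01] rot [-1.7999e+02  8.0000e-02  0.0000e+00] F [ 0.1 -0.8 -0.5] gap 0.999
ROW [-0.202, -0.3133, 0.0412, 0.0, 0.0004, 0.0778] rows>= 6.7
```

{"op": "apply_moves", "data": {"series": [-0.202, -0.313, 0.041, 0, 0, 0.078, 1, -0.202, -0.313, 0.041, 0, 0, 0.078, 1, -0.202, -0.313, 0.041, 0, 0, 0.078, 1, -0.202, -0.313, 0.041, 0, 0, 0.078, 1, -0.202, -0.313, 0.041, 0, 0, 0.078, 1, -0.202, -0.313, 0.041, 0, 0, 0.078, 1, -0.202, -0.313, 0.041, 0, 0, 0.078, 1, -0.202, -0.313, 0.041, 0, 0, 0.078, 1, -0.202, -0.313, 0.041, 0, 0, 0.078, 1, -0.202, -0.313, 0.041, 0, 0, 0.078, 1]}}

```text
time: 0.98
tool_pos: [0.3983, 0.2347, 0.2002]
ee_rot: [180.0, 0.1, -14.0]
contact_force: [0.6, 0.1, 0.6]
finger_gap: 1.0
```

```bash
python3 - <<'E'
from h import *
print(manip.observe()); grab('wrist','w1')
E
```

```text
{'time': 0.9833, 'joint_positions': array([ 2.13398518e+01,  1.09624142e+01, -2.63165934e+01,  5.27777779e+01,
        6.43115279e-03,  1.25357701e+02]), 'joint_vel': array([-1.7051034 ,  0.03966382,  0.36697653,  0.02359729,  0.21920373,
        0.11561535]), 'joint_efforts': array([ 1.01697072e+00, -3.56042039e+01,  2.44451362e+01,  8.13658792e-02,
        4.58175957e-02,  1.35289756e-03]), 'tool_pos': array([0.39830347, 0.23466543, 0.20019227]), 'ee_rot': array([ 1.79972384e+02,  5.00332590e-02, -1.40178643e+01]), 'contact_force': array([0.55851867, 0.13528996, 0.56280954]), 'torque': array([-0.04488719, -0.01564034, -0.0008104 ]), 'finger_gap': 1.0000819423852516}
```

View pics/w1.png

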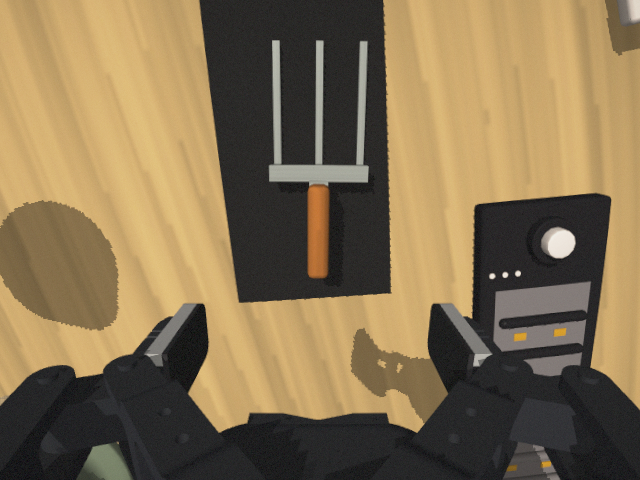

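```bash
python3 - <<'E'
from h import *
f=load('w1'); o=manip.observe()['tool_pos']
print(proj(f,[o,[o[0],o[1],0.03]]))
H=toworld(f,[[317.5,277],[319,184]],z=0.043); T=toworld(f,[[276,41],[319.5,41],[363,42]],z=0.007)
X=toworld(f,[[269.5,166],[368,167]],z=0.023)
print(H,T,X)
d=T[1]-H.mean(0); a=np.degrees(np.arctan2(d[1],d[0])); u=np.array([np.cos(np.radians(a)),np.sin(np.radians(a))])
print('dir',a, np.degrees(np.arctan2(*(T[0]-T[2])[:2]*[1,-1])), 'grip from tip',T[1,:2]-.150*u, 'from rear',H[0,:2]+.045*u,'from front',H[1,:2]-.035*u, 'xbar',X.mean(0)[:2]-.055*u)
M=toworld(f,[[240,302],[391,293]],z=.003);print(M,np.linalg.norm(M[0]-M[1]))
P=cloud(f); print(P[230,318],P[50,319],P[175,320],P[100,230],P[100,100])
E
```

```text
[[318.90203312 307.13361316]
 [318.2788169  218.91968327]]
[[0.38660431 0.18815162 0.043     ]
 [0.40680033 0.26446703 0.043     ]] [[0.39989866 0.38270402 0.007     ]
 [0.43445876 0.37397903 0.007     ]
 [0.46892907 0.36478721 0.007     ]] [[0.36962219 0.28670975 0.023     ]
 [0.4496017  0.26599332 0.023     ]]
dir 75.65778246113992 -104.55004110164177 grip from tip [0.39730182 0.22865401] from rear [0.39775139 0.23174912] from front [0.39813038 0.23055786] xbar [0.39598773 0.22306569]
[[0.30208325 0.16577522 0.003     ]
 [0.44871305 0.13931683 0.003     ]] 0.14899779746879888
[0.39698745 0.22822729 0.0436022 ] [0.43232156 0.3670725  0.00840647] [0.40892628 0.26930524 0.02443832] [0.3493471  0.34795351 0.00466871] [0.23688782 0.37875144 0.00102358]
```

```bash
python3 - <<'E'
from h import *
plan([0.3977,0.2303,0.014],75.5)
E
```

```text
t 1.03 pos [0.3987 0.2343 0.2003] rot [ 1.7999e+02  5.0000e-02 -1.4090e+01] F [0.2 0.1 1. ] gap 0.999
ROW [0.0001, 0.0054, 0.2483, 0.0001, 0.0002, 0.0023] rows>= 4.5
```

{"op": "apply_moves", "data": {"series": [0, 0.0054, 0.05, 0, 0, 0.0023, 1, 0, 0.0054, 0.1, 0, 0, 0.0023, 1, 0, 0.0054, 0.15, 0, 0, 0.0023, 1, 0, 0.0054, 0.19, 0, 0, 0.0023, 1, 0, 0.0054, 0.22, 0, 0, 0.0023, 1, 0, 0.0054, 0.24, 0, 0, 0.0023, 1, 0, 0.0054, 0.2483, 0, 0, 0.0023, 1, 0, 0.0054, 0.2483, 0, 0, 0.0023, 1, 0, 0.0054, 0.2483, 0, 0, 0.0023, 1]}}

```text
time: 1.78
tool_pos: [0.3985, 0.2298, 0.0144]
ee_rot: [180.0, 0.0, -14.6]
contact_force: [0.8, 0.4, -0.3]
finger_gap: 1.0
```

{"op": "apply_moves", "data": {"series": [0, 0, 0, 0, 0, 0, 0.1, 0, 0, 0, 0, 0, 0, 0, 0, 0, 0, 0, 0, 0, 0, 0, 0, 0, 0, 0, 0, 0, 0, 0, 0, 0, 0, 0, 0, 0, 0, 0, 0, 0, 0, 0, 0, 0, 0, 0, 0, 0, 0, 0, 0, 0, 0, 0, 0, 0], "newtons": 120}}

```text
time: 2.45
tool_pos: [0.3986, 0.23, 0.0151]
ee_rot: [-180.0, 0.0, -14.6]
contact_force: [-1.5, -1.0, 8.2]
finger_gap: 0.186
```

```bash
python3 - <<'E'
from h import *
plan([0.3977,0.2303,0.12],75.5); grab('wrist','w2')
E
```

```text
t 2.45 pos [0.3986 0.23   0.0151] rot [-1.7999e+02  1.0000e-02 -1.4560e+01] F [-1.5 -1.   8.2] gap 0.186
ROW [-0.0013, -0.0001, -0.1399, -0.0001, 0.0, -0.0003] rows>= 2.5
```

View pics/w2.png

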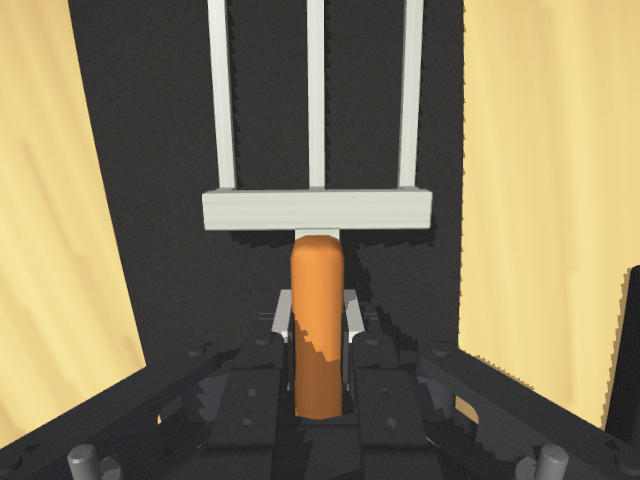

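Gripping this way round would take joint 6 past its limit at the base (it needs about 198°). I'll regrip with the tool turned half round.

{"op": "apply_moves", "data": {"series": [0, 0, 0, 0, 0, 0, 1, 0, 0, 0, 0, 0, 0, 1, 0, 0, 0, 0, 0, 0, 1, 0, 0, 0, 0, 0, 0, 1, 0, 0, 0, 0, 0, 0, 1, 0, 0, -0.03, 0, 0, 0, 1, 0, 0, -0.08, 0, 0, 0, 1, 0, 0, -0.13, 0, 0, 0, 1, 0, 0, -0.18, 0, 0, 0, 1, 0, 0, -0.18, 0, 0, 0, 1]}}

```text
time: 3.33
tool_pos: [0.4026, 0.2315, 0.1565]
ee_rot: [-179.6, -0.5, -14.6]
contact_force: [1.7, 1.0, -1.3]
finger_gap: 1.002
```

{"op": "apply_moves", "data": {"series": [0, 0, 0, 0, 0, -0.5, 1, 0, 0, 0, 0, 0, -0.5, 1, 0, 0, 0, 0, 0, -0.5, 1, 0, 0, 0, 0, 0, -0.5, 1, 0, 0, 0, 0, 0, -0.5, 1, 0, 0, 0, 0, 0, -0.5, 1, 0, 0, 0, 0, 0, -0.5, 1, 0, 0, 0, 0, 0, -0.5, 1, 0, 0, 0, 0, 0, -0.5, 1, 0, 0, 0, 0, 0, -0.5, 1, 0, 0, 0, 0, 0, -0.5, 1, 0, 0, 0, 0, 0, -0.5, 1]}}

```text
time: 4.33
tool_pos: [0.4024, 0.2315, 0.1563]
ee_rot: [179.6, -0.4, 71.7]
contact_force: [-0.0, -0.5, -0.3]
finger_gap: 1.0
```

{"op": "apply_moves", "data": {"series": [0, 0, 0, 0, 0, -0.5, 1, 0, 0, 0, 0, 0, -0.5, 1, 0, 0, 0, 0, 0, -0.5, 1, 0, 0, 0, 0, 0, -0.5, 1, 0, 0, 0, 0, 0, -0.5, 1, 0, 0, 0, 0, 0, -0.5, 1, 0, 0, 0, 0, 0, -0.5, 1, 0, 0, 0, 0, 0, -0.5, 1, 0, 0, 0, 0, 0, -0.5, 1, 0, 0, 0, 0, 0, -0.5, 1, 0, 0, 0, 0, 0, -0.5, 1, 0, 0, 0, 0, 0, -0.5, 1]}}

```text
time: 5.33
tool_pos: [0.4023, 0.2314, 0.1561]
ee_rot: [179.6, 0.4, 157.7]
contact_force: [0.3, 0.2, -0.3]
finger_gap: 1.001
```

```bash
sed -i 's/fdir-90\]/fdir+90]/; s/tool -y pointing/tool +y pointing/' h.py; python3 - <<'E'
from h import *
plan([0.3977,0.2303,0.014],75.5); grab('wrist','w3'); print(manip.observe()['joint_positions'])
E
```

```text
t 5.33 pos [0.4023 0.2314 0.1561] rot [179.63   0.4  157.68] F [ 0.3  0.2 -0.3] gap 1.001
ROW [0.0064, -0.0049, 0.1893, 0.0019, 0.0024, -0.0435] rows>= 3.4
[ 2.07871768e+01  1.33404927e+01 -3.04735501e+01  4.56414443e+01
 -4.11736329e-03 -4.71061621e+01]
```

View pics/w3.png

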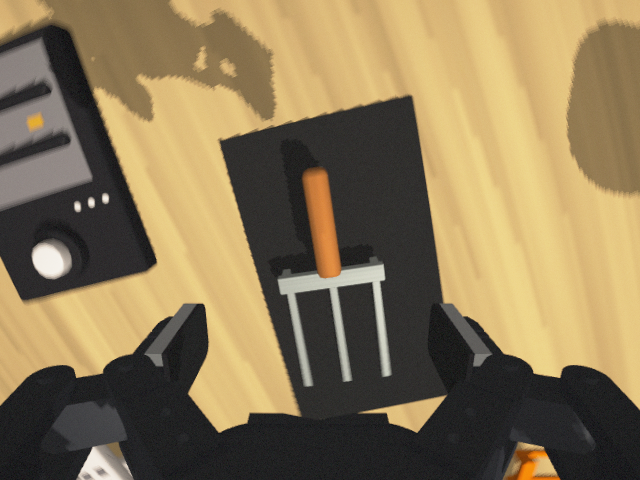

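```bash
python3 - <<'E'
from h import *
f=load('w3')
H=toworld(f,[[315,171],[329.5,275]],z=0.043); T=toworld(f,[[307.5,386],[347.5,381.5],[387,376.5]],z=.007)
print(H,T); d=T[1]-H[0]; print(np.degrees(np.arctan2(d[1],d[0])))
d/=np.linalg.norm(d); print(H[0]+.045*d,T[1]-.15*d)
plan([0.3977,0.2303,0.014],75.5)
E
```

```text
[[0.38689568 0.18681915 0.043     ]
 [0.40554481 0.25978278 0.043     ]] [[0.46915418 0.3671314  0.007     ]
 [0.4333456  0.37629268 0.007     ]
 [0.39813701 0.38492618 0.007     ]]
76.2254546756982
[0.39743237 0.22979928 0.03483377] [0.39822331 0.23302561 0.03422077]
t 5.38 pos [0.4023 0.2314 0.1561] rot [179.63   0.4  157.89] F [-0.4 -0.5 -0.4] gap 0.999
ROW [0.0064, -0.0049, 0.1893, 0.0019, 0.0024, -0.0423] rows>= 3.4
```

Same pose as before, so I'll descend and grip.

{"op": "apply_moves", "data": {"series": [0.0064, -0.0049, 0.03, 0.002, 0.0024, -0.0423, 1, 0.0064, -0.0049, 0.06, 0.002, 0.0024, -0.0423, 1, 0.0064, -0.0049, 0.1, 0.002, 0.0024, -0.0423, 1, 0.0064, -0.0049, 0.14, 0.002, 0.0024, -0.0423, 1, 0.0064, -0.0049, 0.17, 0.002, 0.0024, -0.0423, 1, 0.0064, -0.0049, 0.1893, 0.002, 0.0024, -0.0423, 1, 0.0064, -0.0049, 0.1893, 0.002, 0.0024, -0.0423, 1, 0.0064, -0.0049, 0.1893, 0.002, 0.0024, -0.0423, 1]}}

```text
time: 6.05
tool_pos: [0.3969, 0.23, 0.0135]
ee_rot: [-179.9, -0.1, 165.4]
contact_force: [0.6, 0.3, 0.0]
finger_gap: 0.999
```

{"op": "apply_moves", "data": {"series": [0, 0, 0, 0, 0, 0, 0.1, 0, 0, 0, 0, 0, 0, 0, 0, 0, 0, 0, 0, 0, 0, 0, 0, 0, 0, 0, 0, 0, 0, 0, 0, 0, 0, 0, 0, 0, 0, 0, 0, 0, 0, 0, 0, 0, 0, 0, 0, 0, 0, 0, 0, 0, 0, 0, 0, 0], "newtons": 120}}

```text
time: 6.72
tool_pos: [0.3974, 0.2301, 0.0144]
ee_rot: [-179.9, -0.0, 165.4]
contact_force: [-1.5, -1.0, 8.1]
finger_gap: 0.19
```

```bash
python3 - <<'E'
from h import *
plan([0.3475,0.06,0.15],-9.5); grab('wrist','w4')
E
```

```text
t 6.72 pos [0.3974 0.2301 0.0144] rot [-1.7994e+02 -5.0000e-02  1.6540e+02] F [-1.5 -1.   8.1] gap 0.19
ROW [0.0074, -0.2365, -0.1806, -0.0005, 0.0, 0.4716] rows>= 11.9
```

View pics/w4.png

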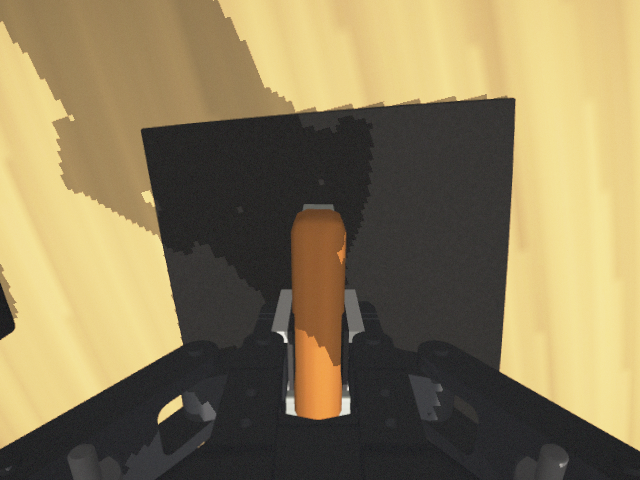

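{"op": "apply_moves", "data": {"series": [0, 0, -0.02, 0, 0, 0, 0, 0, 0, -0.05, 0, 0, 0, 0, 0, 0, -0.08, 0, 0, 0, 0, 0, 0, -0.11, 0, 0, 0, 0, 0, 0, -0.14, 0, 0, 0, 0, 0, 0, -0.16, 0, 0, 0, 0, 0, 0, -0.16, 0, 0, 0, 0]}}

```text
time: 7.35
tool_pos: [0.3995, 0.231, 0.1372]
ee_rot: [179.9, 0.2, 165.4]
contact_force: [0.8, 0.4, -1.5]
finger_gap: 0.187
```

```bash
python3 - <<'E'
from h import *
plan([0.3475,-0.0615,0.13],-9.5); f=grab('side','s5'); crop(f,150,130,390,310,'s5c')
E
```

```text
t 7.35 pos [0.3995 0.231  0.1372] rot [179.89   0.2  165.4 ] F [ 0.8  0.4 -1.5] gap 0.187
ROW [-0.0312, -0.3948, 0.009, 0.0013, 0.0004, 0.4717] rows>= 11.9
```

View pics/s5c.png

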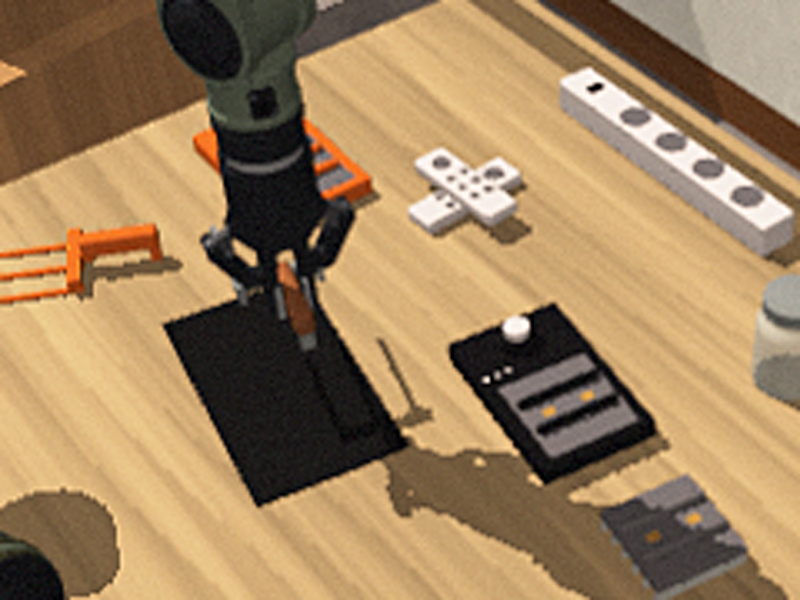

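{"op": "apply_moves", "data": {"series": [-0.0312, -0.3948, 0.009, 0, 0, 0.4717, 0, -0.0312, -0.3948, 0.009, 0, 0, 0.4717, 0, -0.0312, -0.3948, 0.009, 0, 0, 0.4717, 0, -0.0312, -0.3948, 0.009, 0, 0, 0.4717, 0, -0.0312, -0.3948, 0.009, 0, 0, 0.4717, 0, -0.0312, -0.3948, 0.009, 0, 0, 0.4717, 0, -0.0312, -0.3948, 0.009, 0, 0, 0.4717, 0, -0.0312, -0.3948, 0.009, 0, 0, 0.4717, 0, -0.0312, -0.3948, 0.009, 0, 0, 0.4717, 0, -0.0312, -0.3948, 0.009, 0, 0, 0.4717, 0, -0.0312, -0.3948, 0.009, 0, 0, 0.4717, 0, -0.0312, -0.3948, 0.009, 0, 0, 0.4717, 0]}}

```text
time: 8.4
tool_pos: [0.3453, -0.0617, 0.1272]
ee_rot: [-180.0, -0.1, 80.1]
contact_force: [1.0, 0.1, -2.1]
finger_gap: 0.191
```

```bash
python3 - <<'E'
from h import *
plan([0.3475,-0.0615,0.05],-9.5); f=grab('scene','e6'); crop(f,200,160,400,310,'e6c'); f=grab('side','s6'); crop(f,200,200,400,350,'s6c')
E
```

```text
t 8.4 pos [ 0.3453 -0.0617  0.1272] rot [-1.7996e+02 -7.0000e-02  8.0080e+01] F [ 1.   0.1 -2.1] gap 0.191
ROW [0.0006, 0.0029, 0.1029, -0.0002, -0.0004, -0.0023] rows>= 1.9
```

View pics/e6c.png

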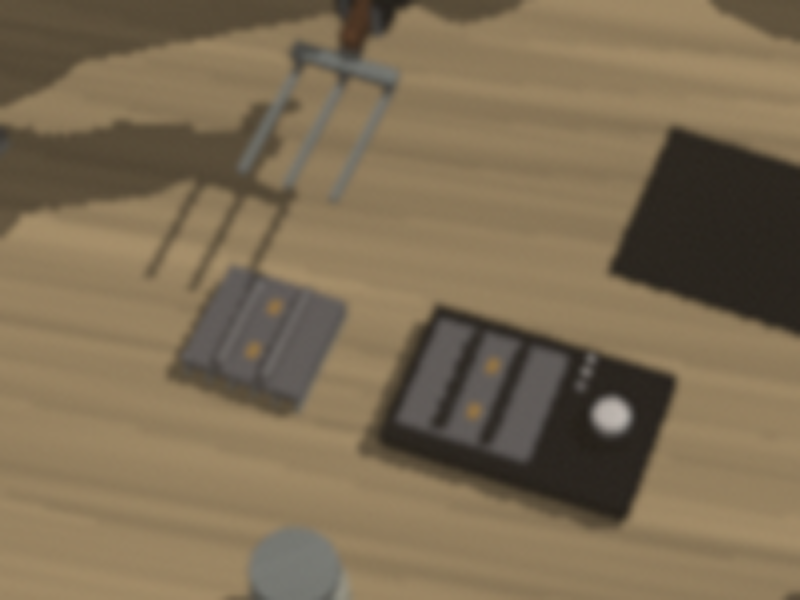

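View pics/s6c.png

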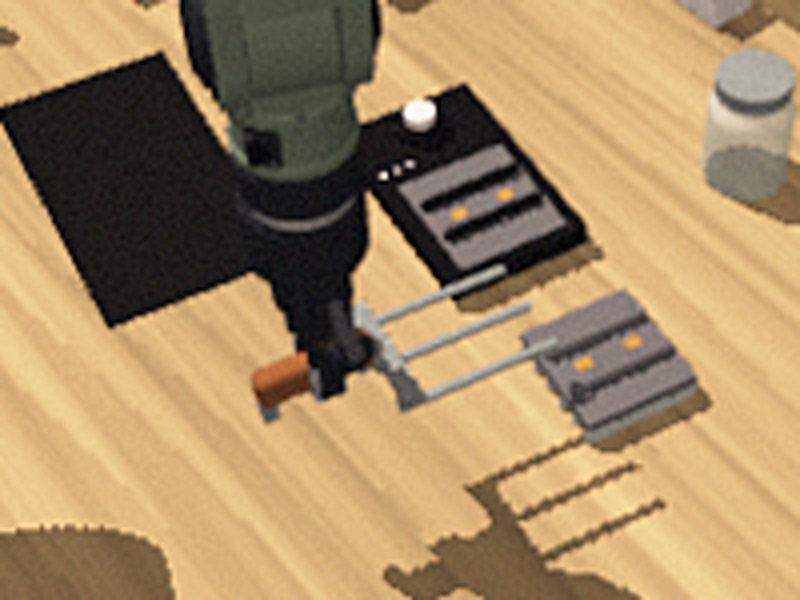

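```bash
python3 - <<'E'
from h import *
f=load('wrist0'); crop(f,260,0,460,220,'k1'); crop(f,260,240,400,360,'k2')
f=load('e6'); s=load('side0')
# fork tines e6: crop scale 4 offset (200,160); z: tcp .1272-.0115 +.004
z=.1272-.0115+.004
T=np.array([[242,170],[289,188],[337,198]])/4+[200,160]
print(toworld(f,T,z=z))
g=load('s6'); T2=np.array([[504,268],[528,307],[553,342]])/4+[200,200]
print(toworld(g,T2,z=z))
B2=np.array([[383,320],[404,357],[425,400]])/4+[200,200]
t=toworld(g,T2,z=z);b=toworld(g,B2,z=z); d=t-b;print(np.degrees(np.arctan2(d[:,1],d[:,0])))
u=np.array([np.cos(np.radians(-9.92)),np.sin(np.radians(-9.92))]);print('pred tip',np.array([.3453,-.0617])+.15*u)
E
```

```text
[[ 0.48612005 -0.11723988  0.1197    ]
 [ 0.49501661 -0.07981834  0.1197    ]
 [ 0.49691603 -0.04386077  0.1197    ]]
[[ 0.50180756 -0.05390354  0.1197    ]
 [ 0.49250179 -0.09082494  0.1197    ]
 [ 0.48619865 -0.12418546  0.1197    ]]
[ -8.90545788 -11.00816768  -8.70417632]
pred tip [ 0.49305739 -0.08754094]
```

View pics/k1.png

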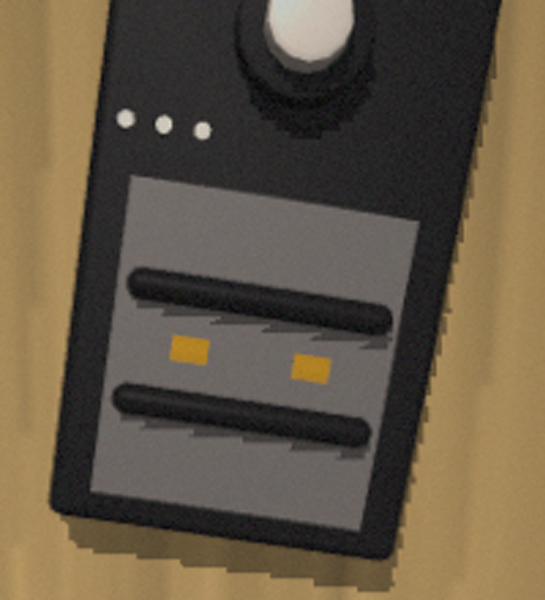

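View pics/k2.png

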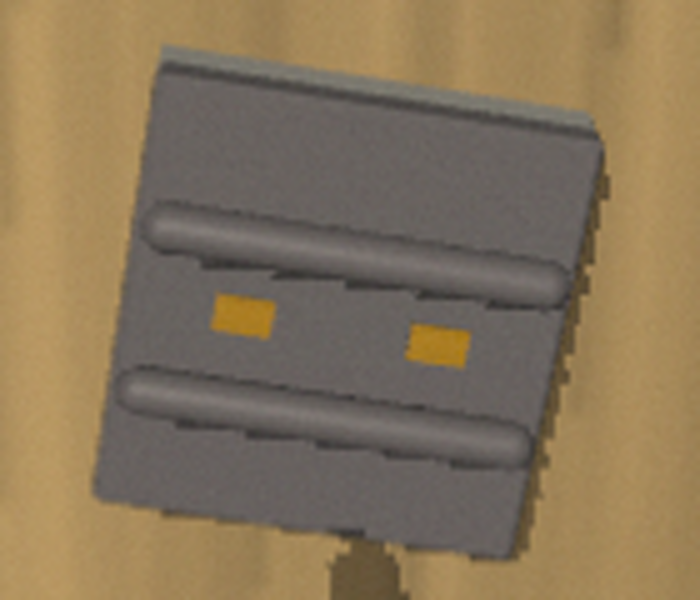

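```bash
python3 - <<'E'
from h import *
f=load('wrist0')
def c(L,s,o,z): return toworld(f,np.array(L)/s+o,z=z)
C=c([[162,72],[602,140],[515,558],[95,498]],5,[260,240],.024)
G=c([[243,316],[438,346]],5,[260,240],.024)
Rb=c([[147,225],[568,287],[118,388],[530,447]],5,[260,240],.031)
ang=lambda d:np.degrees(np.arctan2(d[1],d[0]))
print('A corners mean',C.mean(0),'gold',G.mean(0),'ribs',Rb.mean(0), 'ang',ang(C[1]-C[0]),ang(C[2]-C[3]),ang(C[0]-C[3])-90,ang(C[1]-C[2])-90,ang(Rb[1]-Rb[0]),ang(Rb[3]-Rb[2]),ang(G[1]-G[0]))
s=600/220;o=[260,0]
C=c([[130,176],[420,220],[360,530],[90,492]],s,o,.026); G=c([[190,350],[311,368]],s,o,.026)
Rb=c([[128,282],[392,320],[113,398],[371,433]],s,o,.033)
E_=c([[50,508],[392,558]],s,o,.026)
print('seat corners',C.mean(0),np.linalg.norm(C[0]-C[3]),np.linalg.norm(C[0]-C[1]),'gold',G.mean(0),'ribs',Rb.mean(0),'ang',ang(C[1]-C[0]),ang(C[2]-C[3]),ang(C[0]-C[3])-90,ang(C[1]-C[2])-90,ang(Rb[1]-Rb[0]),ang(Rb[3]-Rb[2]))
m=E_.mean(0);a=np.radians(ang(E_[1]-E_[0])+90);print('edge',m[:2]+.06*np.array([np.cos(a),np.sin(a)]),np.degrees(a)-90)
B=c([[308,30]],s,o,.040);print('button',B)
E
```

```text
A corners mean [ 0.56032137 -0.09739065  0.024     ] gold [ 0.55978774 -0.09866327  0.024     ] ribs [ 0.55978109 -0.09690101  0.031     ] ang -9.181194002155024 -9.181941741451602 -9.559017017142992 -8.284565128846197 -8.997467933653978 -9.015118623944225 -9.522163510042308
seat corners [0.57928613 0.07191994 0.026     ] 0.10030258767020427 0.09299601043140149 gold [0.57942206 0.0719611  0.026     ] ribs [0.57914533 0.07199015 0.033     ] ang -7.688223122195137 -7.853176417581949 -8.004033478569028 -8.245182674239786 -7.516026039589374 -7.337868546583377
edge [0.57972847 0.07409395] -8.21487514643691
button [[0.59317628 0.16650908 0.04      ]]
```

```bash
python3 - <<'E'
from h import *
plan([0.3477,-0.0633,0.0165],-9.1)
E
```

```text
t 8.5 pos [ 0.3454 -0.0615  0.1273] rot [-1.7997e+02 -7.0000e-02  8.0480e+01] F [-0.6 -0.3 -1.7] gap 0.19
ROW [-0.0021, 0.0035, 0.1478, -0.0002, -0.0004, -0.0023] rows>= 2.7
```

{"op": "apply_moves", "data": {"series": [-0.0021, 0.0035, 0.04, 0, 0, -0.0023, 0, -0.0021, 0.0035, 0.08, 0, 0, -0.0023, 0, -0.0021, 0.0035, 0.11, 0, 0, -0.0023, 0, -0.0021, 0.0035, 0.13, 0, 0, -0.0023, 0, -0.0021, 0.0035, 0.143, 0, 0, -0.0023, 0, -0.0021, 0.0035, 0.1478, 0, 0, -0.0023, 0, -0.0021, 0.0035, 0.1478, 0, 0, -0.0023, 0, -0.0021, 0.0035, 0.1478, 0, 0, -0.0023, 0]}}

```text
time: 9.17
tool_pos: [0.3475, -0.0632, 0.0164]
ee_rot: [-179.9, -0.1, 81.0]
contact_force: [-0.4, -0.3, -1.7]
finger_gap: 0.188
```

```bash
python3 - <<'E'
from h import *
plan([0.3477,-0.0633,0.0165],-9.1)
plan([0.560-0.9874*.1,-0.0973+.1582*.1,0.0165],-9.1)
 
f=grab('scene','e7'); crop(f,210,160,330,260,'e7c'); f=grab('side','s7'); crop(f,260,240,400,345,'s7c')
E
```

```text
t 9.17 pos [ 0.3475 -0.0632  0.0164] rot [-1.7992e+02 -8.0000e-02  8.0970e+01] F [-0.4 -0.3 -1.7] gap 0.188
ROW [-0.0001, 0.0003, -0.0001, -0.0004, -0.0004, 0.0004] rows>= 0.0
t 9.17 pos [ 0.3475 -0.0632  0.0164] rot [-1.7992e+02 -8.0000e-02  8.0970e+01] F [-0.4 -0.3 -1.7] gap 0.188
ROW [-0.0003, 0.1537, -0.0003, -0.0004, -0.0004, 0.0004] rows>= 2.8
```

View pics/e7c.png

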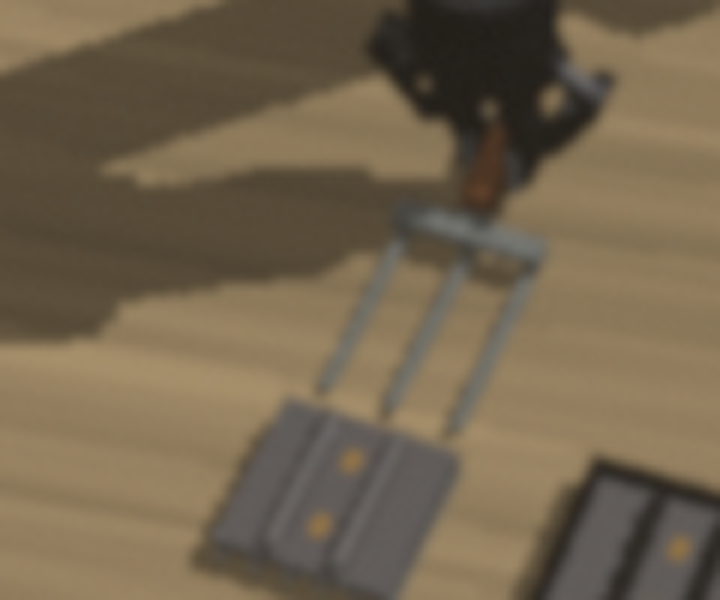

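View pics/s7c.png

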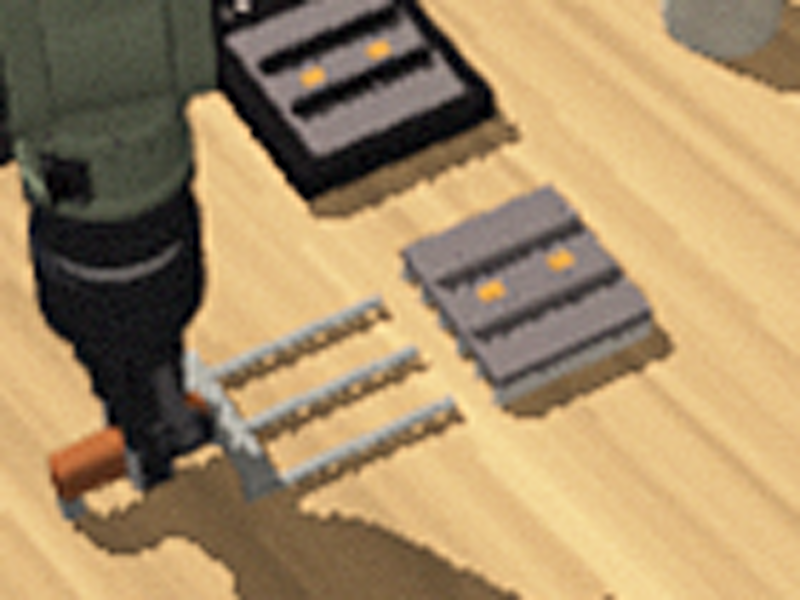

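```bash
python3 - <<'E'
from h import *
ang=lambda d:np.degrees(np.arctan2(d[1],d[0]))
for n,s,o,T,C in [('s7',800/140,[260,240],[[380,300],[416,351],[456,402]],[[403,255],[547,188],[650,312],[499,382]]),
 ('e7',6,[210,160],[[322,390],[387,411],[453,432]],[[287,403],[457,462],[390,600],[213,543]])]:
    f=load(n); T=toworld(f,np.array(T)/s+o,z=.009); C=toworld(f,np.array(C)/s+o,z=.024)
    c=C.mean(0)[:2]; E=C[1:]-C[:-1]; print(n,T.round(4).tolist(),'c',c,[ang(e).round(1) for e in E],np.linalg.norm(E,axis=1).round(3))
    a=np.radians(-9.1); v=np.array([-np.sin(a),np.cos(a)]); print('lat',((T[:,:2]-c)@v).round(4),'along',((T[:,:2]-c)@[v[1],-v[0]]).round(4))
E
```

```text
s7 [[0.5035, -0.0534, 0.009], [0.4972, -0.0896, 0.009], [0.4926, -0.1257, 0.009]] c [ 0.55871191 -0.09927175] [np.float64(-7.9), np.float64(-98.6), np.float64(170.7)] [0.086 0.094 0.087]
lat [ 0.0365 -0.0001 -0.0365] along [-0.0618 -0.0623 -0.0611]
e7 [[0.4916, -0.1187, 0.009], [0.4976, -0.083, 0.009], [0.5033, -0.0471, 0.009]] c [ 0.56257422 -0.09055361] [np.float64(79.3), np.float64(-9.1), np.float64(-98.6)] [0.094 0.084 0.094]
lat [-0.039  -0.0028  0.0335] along [-0.0656 -0.0654 -0.0654]
```

{"op": "apply_moves", "data": {"series": [0, 0.02, 0, 0, 0, 0, 0, 0, 0.04, 0, 0, 0, 0, 0, 0, 0.06, 0, 0, 0, 0, 0, 0, 0.08, 0, 0, 0, 0, 0]}}

```text
time: 9.6
tool_pos: [0.4089, -0.0733, 0.0179]
ee_rot: [179.9, -0.0, 81.0]
contact_force: [-0.1, 0.2, -1.4]
finger_gap: 0.189
```

```bash
python3 - <<'E'
from h import *
plan([0.560-0.9874*.1,-0.0973+.1582*.1,0.0165],-9.1)
f=grab('side','s8'); crop(f,260,240,400,345,'s8c')
E
```

```text
t 9.6 pos [ 0.4089 -0.0733  0.0179] rot [ 1.7986e+02 -3.0000e-02  8.0970e+01] F [-0.1  0.2 -1.4] gap 0.189
ROW [0.0002, 0.0707, 0.002, 0.0008, -0.0002, 0.0004] rows>= 1.3
```

View pics/s8c.png

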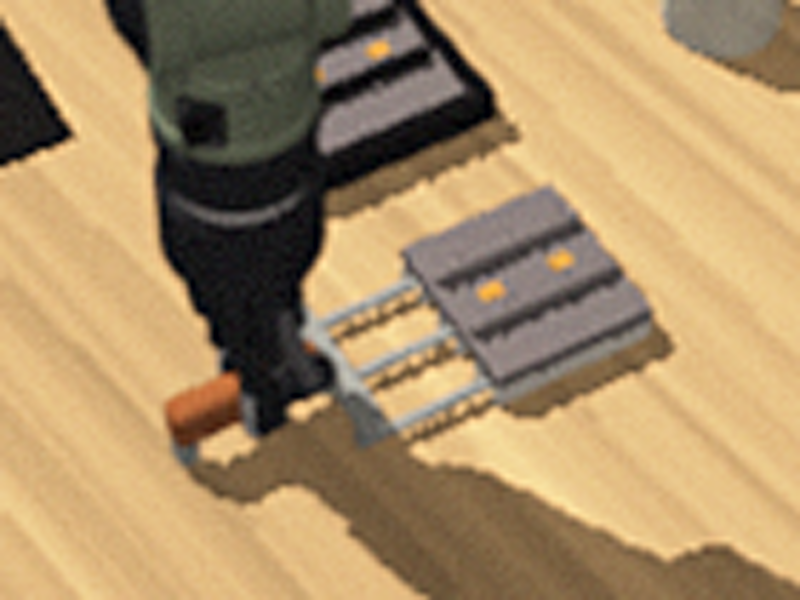

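The tines are entering the gaps under the case and the cartridge hasn't moved. I'll continue in.

{"op": "apply_moves", "data": {"series": [0, 0.02, 0.001, 0.0008, 0, 0, 0, 0, 0.04, 0.002, 0.0008, 0, 0, 0, 0, 0.06, 0.002, 0.0008, 0, 0, 0, 0, 0.0705, 0.002, 0.0008, 0, 0, 0, 0, 0.0705, 0.002, 0.0008, 0, 0, 0, 0, 0.0705, 0.002, 0.0008, 0, 0, 0]}}

```text
time: 10.15
tool_pos: [0.4648, -0.0827, 0.0175]
ee_rot: [179.7, -0.0, 81.0]
contact_force: [0.1, -0.3, -2.4]
finger_gap: 0.19
```

```bash
python3 - <<'E'
from h import *
plan([0.560-0.9874*.1,-0.0973+.1582*.1,0.045],-9.1)
f=grab('side','s9'); crop(f,260,240,400,345,'s9c')
E
```

```text
t 10.15 pos [ 0.4648 -0.0827  0.0175] rot [179.73  -0.    81.  ] F [ 0.1 -0.3 -2.4] gap 0.19
ROW [0.0008, -0.0047, -0.0367, 0.0015, -0.0, 0.0006] rows>= 0.7
```

View pics/s9c.png

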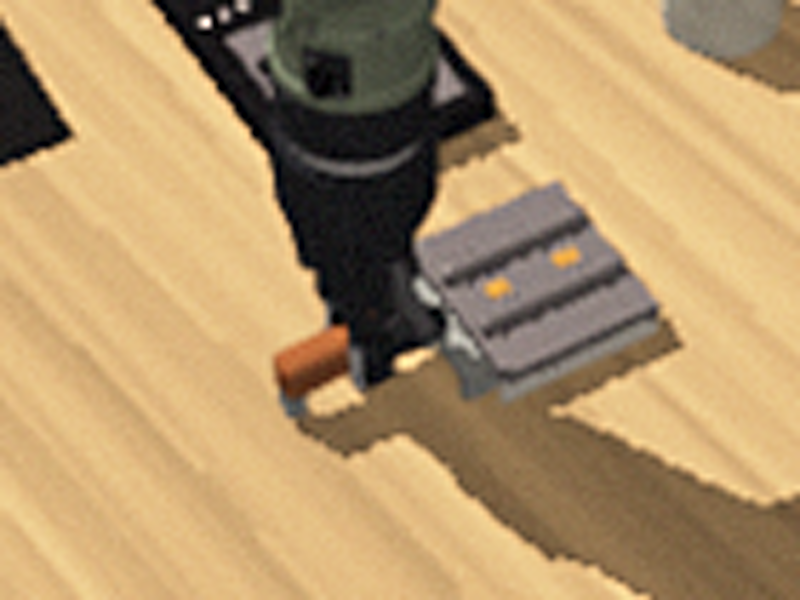

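{"op": "apply_moves", "data": {"series": [0, 0, -0.006, 0.0015, 0, 0, 0, 0, 0, -0.012, 0.0015, 0, 0, 0, 0, 0, -0.02, 0.0015, 0, 0, 0, 0, 0, -0.035, 0.0015, 0, 0, 0, 0, 0, -0.055, 0.0015, 0, 0, 0, 0, 0, -0.08, 0.0015, 0, 0, 0, 0, 0, -0.1, 0.0015, 0, 0, 0, 0, 0, -0.1, 0.0015, 0, 0, 0, 0, 0, -0.1, 0.0015, 0, 0, 0]}}

```text
time: 10.95
tool_pos: [0.4643, -0.0827, 0.0931]
ee_rot: [179.9, 0.0, 81.0]
contact_force: [-0.3, 0.8, -3.6]
finger_gap: 0.191
```

```bash
python3 - <<'E'
from h import *
plan([0.560-0.9874*.1,-0.0973+.1582*.1,0.045],-9.1)
f=grab('side','s10'); crop(f,240,200,400,320,'s10c')
f=grab('scene','e10'); crop(f,220,160,380,280,'e10c')
E
```

```text
t 10.95 pos [ 0.4643 -0.0827  0.0931] rot [1.7993e+02 1.0000e-02 8.0990e+01] F [-0.3  0.8 -3.6] gap 0.191
ROW [0.0009, -0.0044, 0.0641, 0.0004, 0.0001, 0.0005] rows>= 1.2
```

View pics/s10c.png

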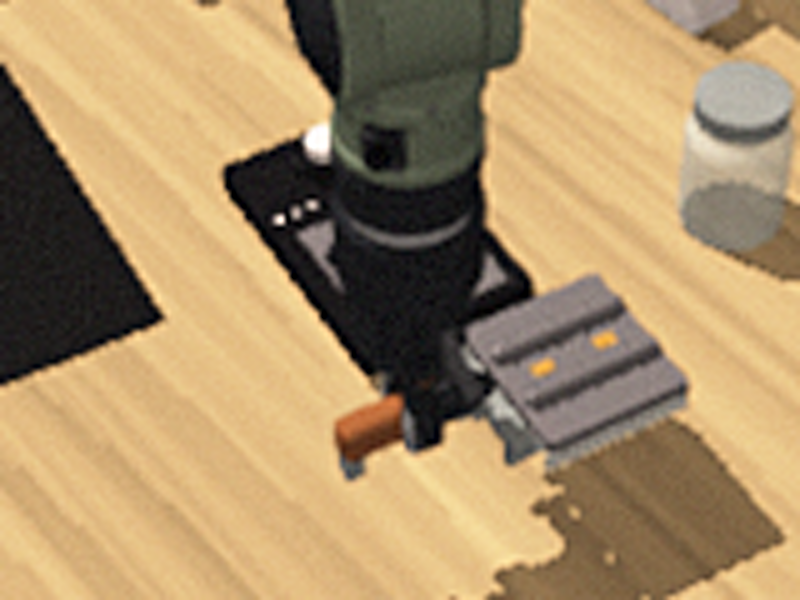

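View pics/e10c.png

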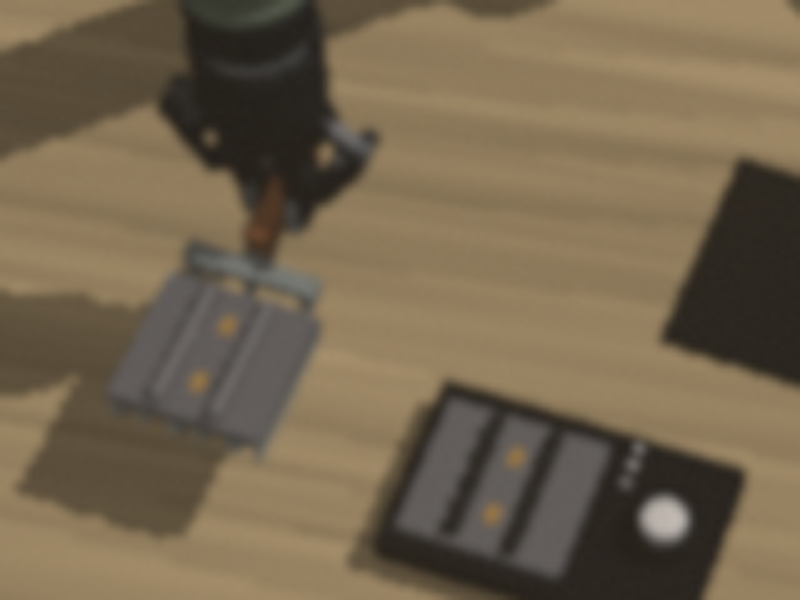

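```bash
cat >> h.py <<'E'
def relcart(n,s,o,C,G,tcp,fdir,z):
    f=load(n); a=np.radians(fdir); u=np.array([np.cos(a),np.sin(a)]); v=np.array([-u[1],u[0]])
    ang=lambda d:np.degrees(np.arctan2(d[1],d[0]))
    for nm,L in (('C',C),('G',G)):
        W=toworld(f,np.array(L)/s+np.array(o),z=z); c=W.mean(0)[:2]
        print(n,nm,'ctr',c.round(4),'along',((c-tcp[:2])@u).round(4),'lat',((c-tcp[:2])@v).round(4),'edge angs-fdir',[round((ang(W[(i+1)%len(W)]-W[i])-fdir+45)%90-45,1) for i in range(len(W))])
E
python3 - <<'E'
from h import *
p=[.4643,-.0827];
relcart('s10',5,[240,200],[[468,333],[598,277],[688,387],[550,447]],[[542,368],[604,341]],p,-9.0,.0956)
relcart('e10',5,[220,160],[[190,270],[320,320],[265,447],[110,396]],[[228,325],[198,381]],p,-9.0,.0956)
E
```

```text
s10 C ctr [ 0.5661 -0.1011] along 0.1034 lat -0.0022 edge angs-fdir [np.float64(-0.0), np.float64(-1.2), np.float64(-1.1), np.float64(-2.1)]
s10 G ctr [ 0.5674 -0.0974] along 0.1041 lat 0.0016 edge angs-fdir [np.float64(-0.4), np.float64(-0.4)]
e10 C ctr [ 0.5655 -0.0875] along 0.1007 lat 0.0111 edge angs-fdir [np.float64(-4.1), np.float64(2.6), np.float64(-0.2), np.float64(-4.4)]
e10 G ctr [ 0.5635 -0.0928] along 0.0996 lat 0.0056 edge angs-fdir [np.float64(-1.0), np.float64(-1.0)]
```

```bash
python3 - <<'E'
from h import *
p=[.5793,.072]
relcart('side0',5,[190,200],[[547,235],[680,180],[760,280],[630,337]],[[623,267],[681,243]],p,-7.9,.026)
relcart('e10',5,[220,160],[[450,398],[612,443],[560,578],[395,525]],[[516,456],[492,514]],p,-7.9,.026)
# button in side/w
E
```

```text
side0 C ctr [0.5821 0.0719] along 0.0028 lat 0.0002 edge angs-fdir [np.float64(-0.4), np.float64(-1.7), np.float64(-0.3), np.float64(1.0)]
side0 G ctr [0.582  0.0737] along 0.0024 lat 0.0021 edge angs-fdir [np.float64(-1.1), np.float64(-1.1)]
e10 C ctr [0.5772 0.0778] along -0.0028 lat 0.0054 edge angs-fdir [np.float64(1.1), np.float64(0.3), np.float64(-0.8), np.float64(-0.1)]
e10 G ctr [0.5772 0.0777] along -0.0029 lat 0.0054 edge angs-fdir [np.float64(-0.1), np.float64(-0.1)]
```

```bash
python3 - <<'E'
from h import *
plan([.4793,.0859,.095],-7.9)
E
```

```text
t 11.05 pos [ 0.463  -0.0822  0.0917] rot [-1.7988e+02 -2.0000e-02  8.0990e+01] F [ 0.6 -0.3 -3. ] gap 0.189
ROW [0.2248, -0.0137, -0.0043, -0.0006, -0.0001, -0.0062] rows>= 4.1
```

{"op": "apply_moves", "data": {"series": [0.01, 0, -0.0043, 0, 0, 0, 0, 0.03, -0.002, -0.0043, 0, 0, 0, 0, 0.06, -0.004, -0.0043, 0, 0, -0.002, 0, 0.095, -0.006, -0.0043, 0, 0, -0.004, 0, 0.13, -0.008, -0.0043, 0, 0, -0.006, 0, 0.165, -0.01, -0.0043, 0, 0, -0.0062, 0, 0.195, -0.0137, -0.0043, 0, 0, -0.0062, 0, 0.215, -0.0137, -0.0043, 0, 0, -0.0062, 0, 0.2248, -0.0137, -0.0043, 0, 0, -0.0062, 0, 0.2248, -0.0137, -0.0043, 0, 0, -0.0062, 0, 0.2248, -0.0137, -0.0043, 0, 0, -0.0062, 0]}}

```text
time: 11.97
tool_pos: [0.4788, 0.0859, 0.0945]
ee_rot: [-179.8, 0.0, 82.1]
contact_force: [0.4, 0.4, -3.0]
finger_gap: 0.192
```

```bash
python3 - <<'E'
from h import *
plan([.4793,.0859,.062],-7.9)
f=grab('side','s11'); crop(f,240,180,400,300,'s11c')
f=grab('scene','e11'); crop(f,260,180,420,300,'e11c')
E
```

```text
t 11.97 pos [0.4788 0.0859 0.0945] rot [-1.7982e+02  2.0000e-02  8.2140e+01] F [ 0.4  0.4 -3. ] gap 0.192
ROW [0.0001, 0.0008, 0.0433, -0.001, 0.0001, 0.0002] rows>= 0.8
```

View pics/s11c.png

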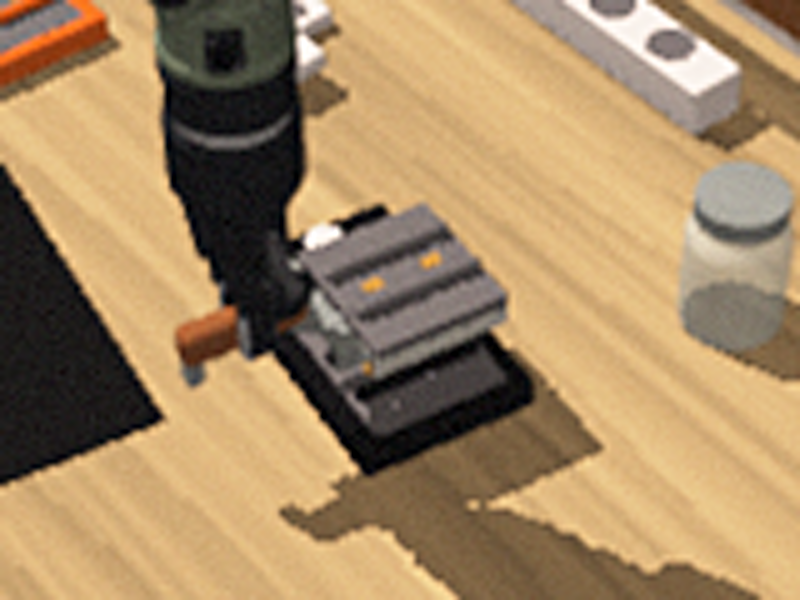

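View pics/e11c.png

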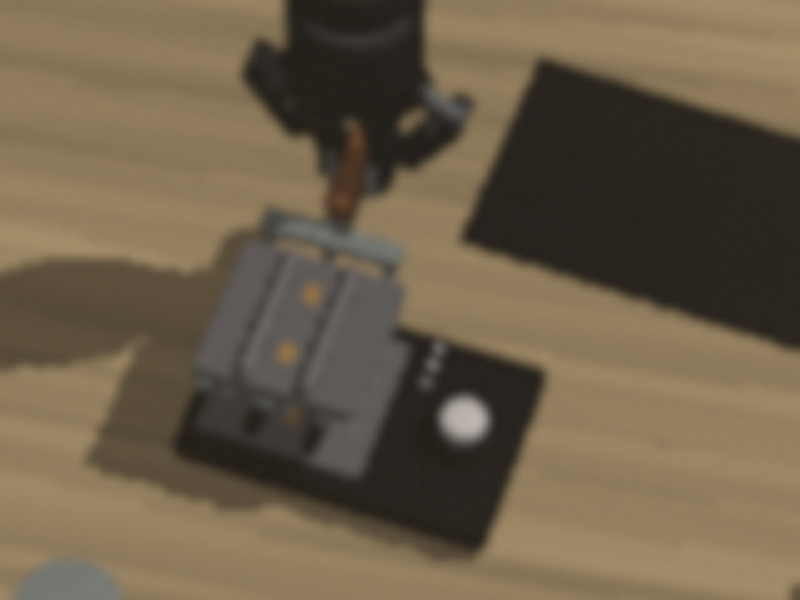

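```bash
python3 - <<'E'
from h import *
relcart('s11',5,[240,180],[[302,258],[424,206],[507,295],[373,352]],[[372,285],[431,261]],[.582,.073],-7.9,.097)
relcart('e11',5,[260,180],[[240,240],[402,290],[345,420],[195,365]],[[312,294],[288,353]],[.5772,.0777],-7.9,.097)
E
```

```text
s11 C ctr [0.5798 0.0702] along -0.0018 lat -0.003 edge angs-fdir [np.float64(1.1), np.float64(1.4), np.float64(-0.2), np.float64(-1.6)]
s11 G ctr [0.5818 0.0726] along -0.0002 lat -0.0005 edge angs-fdir [np.float64(-0.7), np.float64(-0.7)]
e11 C ctr [0.5819 0.0752] along 0.005 lat -0.0018 edge angs-fdir [np.float64(-1.0), np.float64(-1.7), np.float64(-3.6), np.float64(3.5)]
e11 G ctr [0.5786 0.0772] along 0.0014 lat -0.0003 edge angs-fdir [np.float64(0.5), np.float64(0.5)]
```

Alignment is within about 1 mm in both views. I'll lower to just above the seat and then down.

{"op": "apply_moves", "data": {"series": [0, 0.0004, 0.01, -0.001, 0, 0, 0, 0, 0.0004, 0.02, -0.001, 0, 0, 0, 0, 0.0004, 0.03, -0.001, 0, 0, 0, 0, 0.0004, 0.04, -0.001, 0, 0, 0, 0, 0.0004, 0.048, -0.001, 0, 0, 0, 0, 0.0004, 0.055, -0.001, 0, 0, 0, 0, 0.0004, 0.06, -0.001, 0, 0, 0, 0, 0.0004, 0.0625, -0.001, 0, 0, 0, 0, 0.0004, 0.0625, -0.001, 0, 0, 0]}}

```text
time: 12.82
tool_pos: [0.4791, 0.0851, 0.0475]
ee_rot: [180.0, 0.0, 82.0]
contact_force: [-1.1, -0.2, -1.9]
finger_gap: 0.186
```

```bash
python3 - <<'E'
from h import *
plan([.4793,.0859,.0425],-7.9)
f=grab('side','s12'); crop(f,240,180,400,300,'s12c')
E
```

```text
t 12.82 pos [0.4791 0.0851 0.0475] rot [1.7999e+02 1.0000e-02 8.2050e+01] F [-1.1 -0.2 -1.9] gap 0.186
ROW [0.0011, 0.0001, 0.0067, 0.0001, 0.0001, -0.0003] rows>= 0.1
```

View pics/s12c.png

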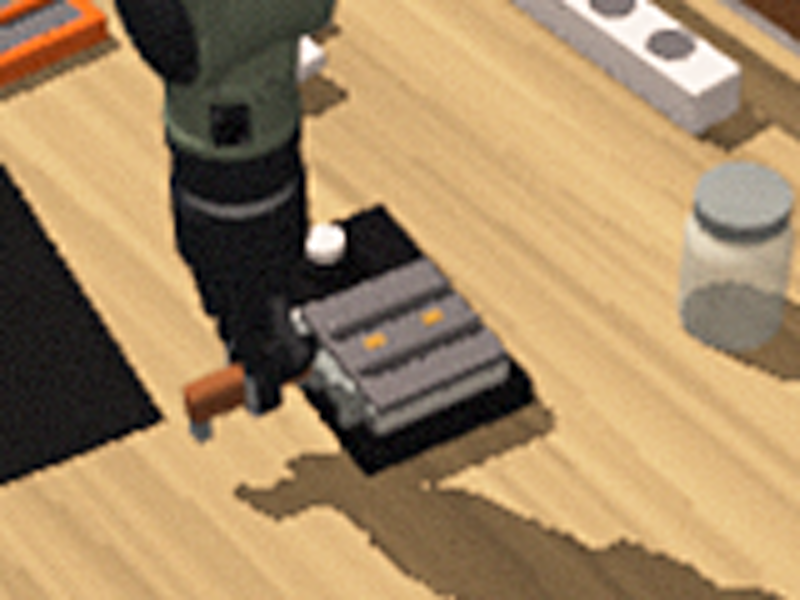

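{"op": "apply_moves", "data": {"series": [0.0005, 0, 0.003, 0, 0, 0, 0, 0.0005, 0, 0.0067, 0, 0, 0, 0, 0.0005, 0, 0.0067, 0, 0, 0, 0, 0.0005, 0, 0.0067, 0, 0, 0, 0]}}

```text
time: 13.2
tool_pos: [0.4794, 0.0856, 0.0428]
ee_rot: [180.0, 0.0, 82.1]
contact_force: [0.5, 0.6, -1.3]
finger_gap: 0.186
```

```bash
python3 - <<'E'
from h import *
plan([.4793-.118*.9905,.0859+.118*.1374,.0425],-7.9)
f=grab('side','s13'); crop(f,240,180,400,300,'s13c')
E
```

```text
t 13.2 pos [0.4794 0.0856 0.0428] rot [1.7996e+02 1.0000e-02 8.2060e+01] F [ 0.5  0.6 -1.3] gap 0.186
ROW [0.0003, -0.1575, 0.0003, 0.0002, 0.0, -0.0002] rows>= 2.8
```

View pics/s13c.png

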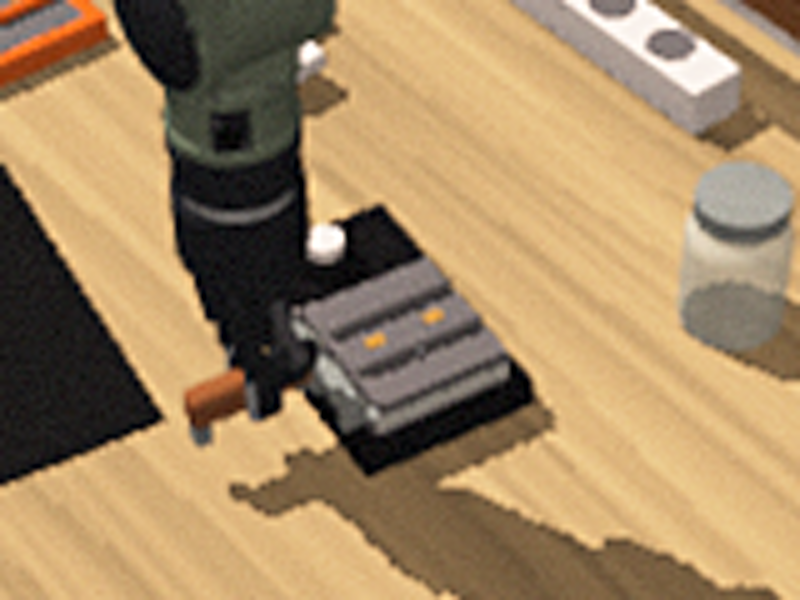

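{"op": "apply_moves", "data": {"series": [0, -0.01, 0, 0, 0, 0, 0, 0, -0.03, 0, 0, 0, 0, 0, 0, -0.05, 0, 0, 0, 0, 0, 0, -0.07, 0, 0, 0, 0, 0, 0, -0.1, 0, 0, 0, 0, 0, 0, -0.13, 0, 0, 0, 0, 0, 0, -0.16, 0, 0, 0, 0, 0, 0, -0.16, 0, 0, 0, 0, 0, 0, -0.16, -0.03, 0, 0, 0, 0, 0, -0.16, -0.07, 0, 0, 0, 0, 0, -0.16, -0.11, 0, 0, 0, 0, 0, -0.16, -0.11, 0, 0, 0, 0]}}

```text
time: 14.25
tool_pos: [0.3637, 0.1026, 0.1297]
ee_rot: [179.5, -0.1, 82.1]
contact_force: [2.0, 0.6, -1.7]
finger_gap: 0.193
```

```bash
python3 - <<'E'
from h import *
plan([.28,-.33,.12],-26)
f=grab('side','s14'); crop(f,240,180,400,300,'s14c')
f=grab('scene','e14'); crop(f,260,180,420,300,'e14c')
E
```

```text
t 14.25 pos [0.3637 0.1026 0.1297] rot [ 1.795e+02 -1.000e-01  8.207e+01] F [ 2.   0.6 -1.7] gap 0.193
ROW [-0.5867, -0.0312, 0.0117, 0.0027, -0.001, 0.1004] rows>= 10.6
```

View pics/s14c.png

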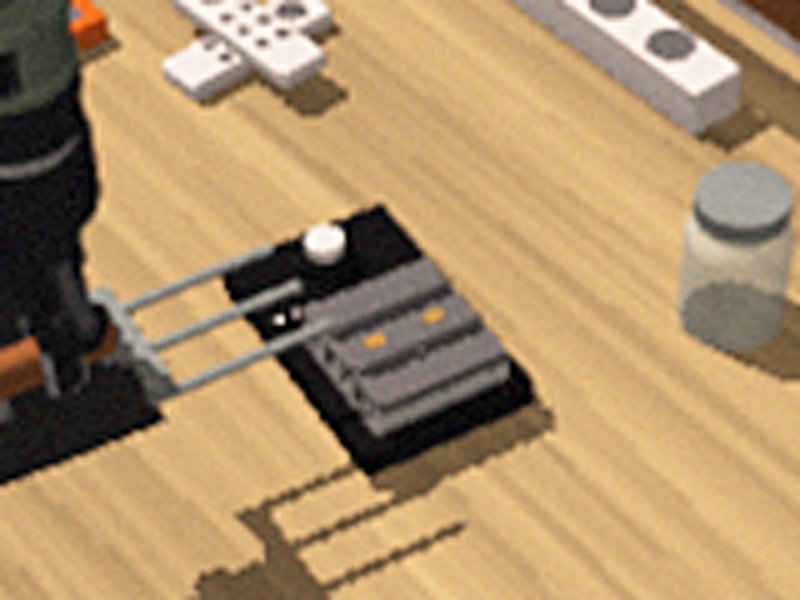

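View pics/e14c.png

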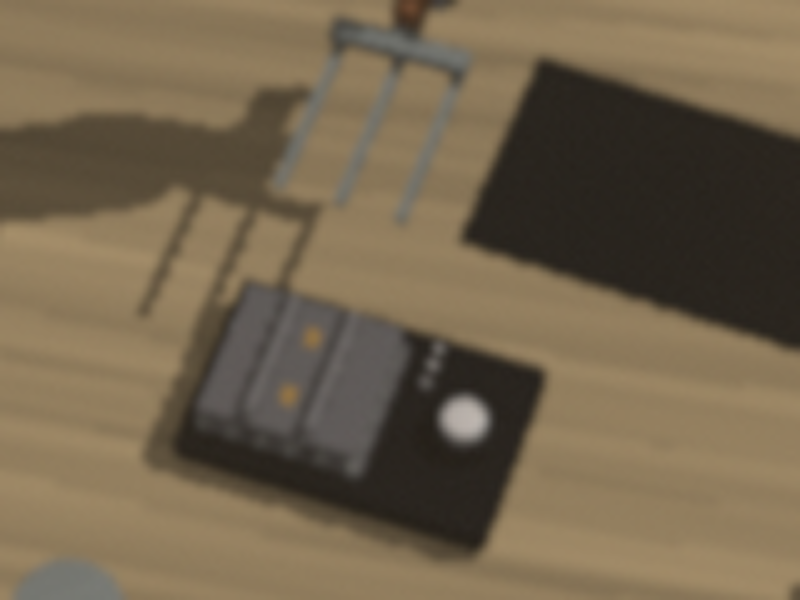

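View pics/s14.png

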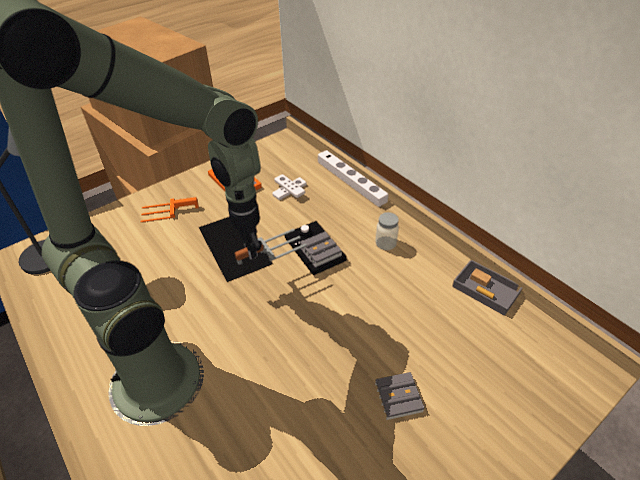

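```bash
python3 - <<'E'
from h import *
plan([.51,-.44,.22],-26)
for n in ['s14','e14']:
    f=load(n);P=cloud(f); m=(P[...,2]>.04)&(P[...,2]<.075)&(np.hypot(P[...,0]-.58,P[...,1]-.073)<.07)
    Q=P[m]; 
    # plane fit on case top
    z=Q[:,2]; print(n,len(Q),np.percentile(z,[10,30,50,70,90]).round(4))
E
```

```text
t 14.35 pos [0.3616 0.1023 0.1262] rot [ 1.7975e+02 -4.0000e-02  8.2060e+01] F [ 0.5 -0.3 -1.8] gap 0.192
ROW [-0.6887, 0.2964, -0.1242, 0.0013, -0.0004, 0.1003] rows>= 13.7
s14 702 [0.0461 0.0484 0.0498 0.052  0.0568]
e14 958 [0.047  0.05   0.0521 0.0544 0.0588]
```

{"op": "apply_moves", "data": {"series": [-0.6887, 0.2964, -0.1242, 0, 0, 0.1, 0, -0.6887, 0.2964, -0.1242, 0, 0, 0.1, 0, -0.6887, 0.2964, -0.1242, 0, 0, 0.1, 0, -0.6887, 0.2964, -0.1242, 0, 0, 0.1, 0, -0.6887, 0.2964, -0.1242, 0, 0, 0.1, 0, -0.6887, 0.2964, -0.1242, 0, 0, 0.1, 0, -0.6887, 0.2964, -0.1242, 0, 0, 0.1, 0, -0.6887, 0.2964, -0.1242, 0, 0, 0.1, 0, -0.6887, 0.2964, -0.1242, 0, 0, 0.1, 0, -0.6887, 0.2964, -0.1242, 0, 0, 0.1, 0, -0.6887, 0.2964, -0.1242, 0, 0, 0.1, 0, -0.6887, 0.2964, -0.1242, 0, 0, 0.1, 0]}}

```text
time: 15.35
tool_pos: [0.4908, -0.3745, 0.2059]
ee_rot: [180.0, -0.2, 64.0]
contact_force: [1.3, -0.2, -1.6]
finger_gap: 0.195
```

```bash
python3 - <<'E'
from h import *
plan([.51,-.44,.22],-26)
E
```

```text
t 15.35 pos [ 0.4908 -0.3745  0.2059] rot [179.97  -0.18  64.03] F [ 1.3 -0.2 -1.6] gap 0.195
ROW [-0.0672, 0.0612, -0.0189, 0.0002, -0.001, 0.0002] rows>= 1.7
```

{"op": "apply_moves", "data": {"series": [-0.067, 0.061, -0.019, 0, 0, 0, 0, -0.067, 0.061, -0.019, 0, 0, 0, 0, -0.067, 0.061, -0.019, 0, 0, 0, 0, -0.067, 0.061, -0.019, 0, 0, 0, 0, -0.067, 0.061, -0.019, 0, 0, 0, 0]}}

```text
time: 15.77
tool_pos: [0.5089, -0.4386, 0.2174]
ee_rot: [-179.8, -0.3, 64.0]
contact_force: [-0.8, 0.5, -2.7]
finger_gap: 0.192
```

```bash
python3 - <<'E'
from h import *
plan([.51,-.44,.22],-26); grab('wrist','w15')
E
```

```text
t 15.77 pos [ 0.5089 -0.4386  0.2174] rot [-179.79   -0.29   64.02] F [-0.8  0.5 -2.7] gap 0.192
ROW [-0.0011, 0.0021, -0.0035, -0.0011, -0.0016, 0.0001] rows>= 0.1
```

View pics/w15.png

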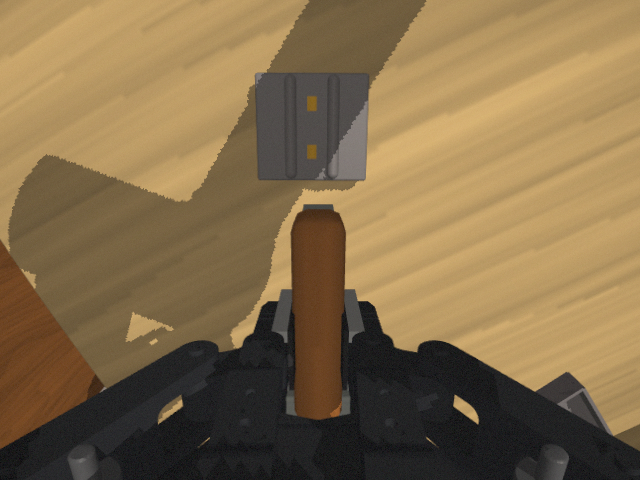

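```bash
python3 - <<'E'
from h import *
f=load('w15'); crop(f,240,60,390,190,'w15c',s=4.6)
P=cloud(f); m=(P[...,2]>.02)&(P[...,2]<.04)&(np.hypot(P[...,0]-.438,P[...,1]+.406)<.1)
k,l,s,c=cv2.connectedComponentsWithStats(m.astype(np.uint8)); i=1+s[1:,4].argmax()
print(cv2.minAreaRect((P[l==i][:,:2]*1000).astype(np.float32)),np.median(P[l==i][:,2]))
E
```

```text
((437.44580078125, -410.00897216796875), (96.83977508544922, 89.0276870727539), 63.881927490234375) 0.024833755353775494
```

View pics/w15c.png

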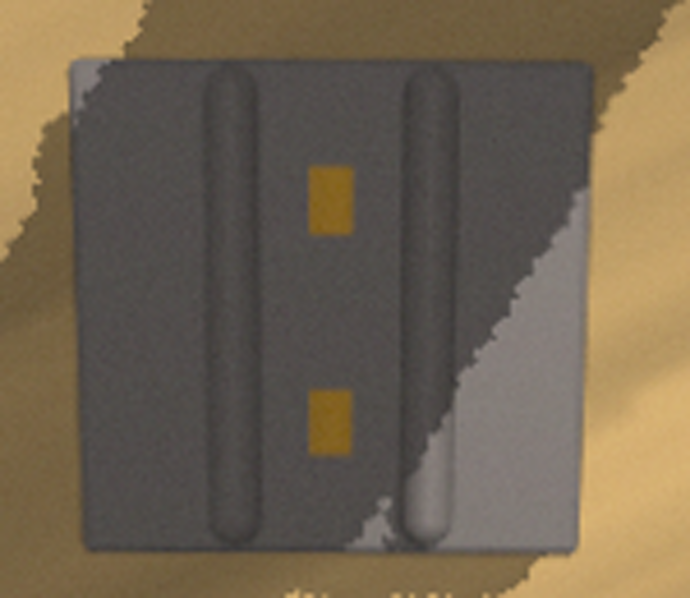

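```bash
python3 - <<'E'
from h import *
p=[.51,-.44]
relcart('w15',4.6,[240,60],[[71,62],[590,62],[577,549],[85,548]],[[331,201],[330,423]],p,-26,.024)
relcart('w15',4.6,[240,60],[[232,66],[430,66],[424,546],[234,546]],[[232,66],[234,546]],p,-26,.032)
plan([.26,-.32,.12],-26); print(manip.observe()['joint_positions'].round(1))
E
```

```text
w15 C ctr [ 0.4379 -0.4096] along -0.0781 lat -0.0043 edge angs-fdir [np.float64(0.1), np.float64(0.2), np.float64(-0.1), np.float64(-0.3)]
w15 G ctr [ 0.4382 -0.4099] along -0.0778 lat -0.0044 edge angs-fdir [np.float64(-0.4), np.float64(-0.4)]
w15 C ctr [ 0.4382 -0.4099] along -0.0778 lat -0.0044 edge angs-fdir [np.float64(0.1), np.float64(-0.1), np.float64(0.0), np.float64(-0.6)]
w15 G ctr [ 0.4304 -0.4258] along -0.0777 lat -0.0221 edge angs-fdir [np.float64(-0.6), np.float64(-0.6)]
t 15.82 pos [ 0.5091 -0.4381  0.218 ] rot [-179.83   -0.27   64.06] F [-0.   0.3 -2.1] gap 0.186
ROW [-0.0043, -0.3672, 0.1318, -0.001, -0.0015, 0.0003] rows>= 7.0
[-47.1  32.6   8.9  66.5   0.2 -21.2]
```

```bash
python3 - <<'E'
from h import *
plan([.2449,-.3152,.10],-26.1)
E
```

```text
t 15.82 pos [ 0.5091 -0.4381  0.218 ] rot [-179.83   -0.27   64.06] F [-0.   0.3 -2.1] gap 0.186
ROW [-0.0075, -0.388, 0.1585, -0.001, -0.0015, 0.0009] rows>= 7.5
```

{"op": "apply_moves", "data": {"series": [-0.0075, -0.388, 0, -0.001, -0.0015, 0.0009, 0, -0.0075, -0.388, 0, -0.001, -0.0015, 0.0009, 0, -0.0075, -0.388, 0, -0.001, -0.0015, 0.0009, 0, -0.0075, -0.388, 0, -0.001, -0.0015, 0.0009, 0, -0.0075, -0.388, 0.05, -0.001, -0.0015, 0.0009, 0, -0.0075, -0.388, 0.1, -0.001, -0.0015, 0.0009, 0, -0.0075, -0.388, 0.1585, -0.001, -0.0015, 0.0009, 0, -0.0075, -0.388, 0.1585, -0.001, -0.0015, 0.0009, 0, -0.0075, -0.388, 0.1585, -0.001, -0.0015, 0.0009, 0, -0.0075, -0.388, 0.1585, -0.001, -0.0015, 0.0009, 0, -0.0075, -0.388, 0.1585, -0.001, -0.0015, 0.0009, 0]}}

```text
time: 16.73
tool_pos: [0.2447, -0.3139, 0.1]
ee_rot: [-180.0, -0.0, 63.9]
contact_force: [0.8, -1.5, -0.7]
finger_gap: 0.192
```

```bash
python3 - <<'E'
from h import *
plan([.2449,-.3152,.0165],-26.1)
E
```

```text
t 16.73 pos [ 0.2447 -0.3139  0.1   ] rot [-1.7998e+02 -5.0000e-02  6.3930e+01] F [ 0.8 -1.5 -0.7] gap 0.192
ROW [-0.0015, 0.001, 0.1114, -0.0001, -0.0003, 0.0002] rows>= 2.0
```

{"op": "apply_moves", "data": {"series": [-0.0015, 0.001, 0.03, 0, 0, 0, 0, -0.0015, 0.001, 0.06, 0, 0, 0, 0, -0.0015, 0.001, 0.09, 0, 0, 0, 0, -0.0015, 0.001, 0.106, 0, 0, 0, 0, -0.0015, 0.001, 0.1114, 0, 0, 0, 0, -0.0015, 0.001, 0.1114, 0, 0, 0, 0, -0.0015, 0.001, 0.1114, 0, 0, 0, 0]}}

```text
time: 17.32
tool_pos: [0.2461, -0.3164, 0.0175]
ee_rot: [179.9, 0.0, 64.0]
contact_force: [-0.7, -0.5, -2.0]
finger_gap: 0.183
```

```bash
python3 - <<'E'
from h import *
plan([.438-.0898,-.4098+.044,.0165],-26.1)
f=grab('side','s17'); crop(f,270,320,450,440,'s17c',s=4)
E
```

```text
t 17.32 pos [ 0.2461 -0.3164  0.0175] rot [1.7991e+02 3.0000e-02 6.3980e+01] F [-0.7 -0.5 -2. ] gap 0.183
ROW [0.0006, 0.1512, 0.0016, 0.0005, 0.0002, 0.0005] rows>= 2.7
```

View pics/s17c.png

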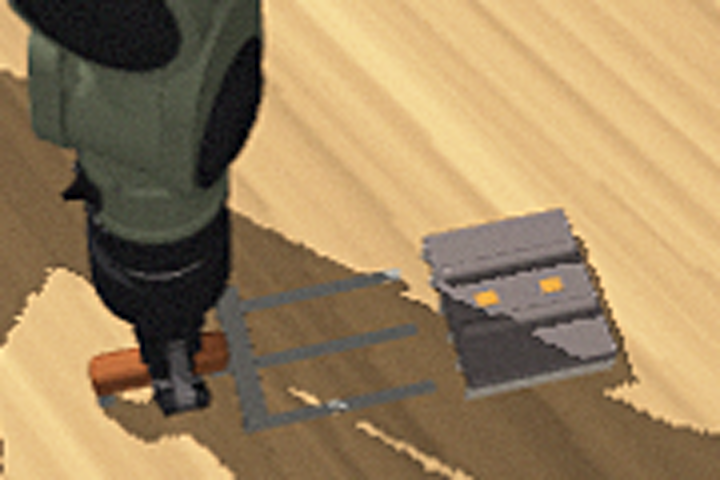

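```bash
python3 - <<'E'
from h import *
f=load('s17');G=toworld(f,np.array([[486,298],[551,285]])/4+[270,320],z=.024);T=toworld(f,np.array([[398,273],[415,328],[434,385]])/4+[270,320],z=.010)
a=np.radians(-26.1);u=np.array([np.cos(a),np.sin(a)]);v=[-u[1],u[0]]
print((T[:,:2]-G.mean(0)[:2])@v,(T[:,:2]-G.mean(0)[:2])@u,G.mean(0))
E
```

```text
[ 0.03402506 -0.00216162 -0.03826589] [-0.06340091 -0.06351499 -0.06284739] [ 0.44042844 -0.40857622  0.024     ]
```

{"op": "apply_moves", "data": {"series": [0.0015, 0.02, 0.001, 0.0005, 0, 0.0005, 0, 0.0015, 0.04, 0.0015, 0.0005, 0, 0.0005, 0, 0.0015, 0.06, 0.0015, 0.0005, 0, 0.0005, 0, 0.0015, 0.08, 0.0015, 0.0005, 0, 0.0005, 0, 0.0015, 0.08, 0.0015, 0.0005, 0, 0.0005, 0]}}

```text
time: 17.78
tool_pos: [0.3039, -0.3454, 0.0185]
ee_rot: [179.6, 0.2, 64.0]
contact_force: [-0.1, -0.6, -1.2]
finger_gap: 0.186
```

```bash
python3 - <<'E'
from h import *
plan([.438-.0898,-.4098+.044,.0165],-26.1)
f=grab('side','s18'); crop(f,270,320,450,440,'s18c',s=4)
E
```

```text
t 17.78 pos [ 0.3039 -0.3454  0.0185] rot [179.63   0.22  63.96] F [-0.1 -0.6 -1.2] gap 0.186
ROW [0.0015, 0.065, 0.0031, 0.0021, 0.0012, 0.0004] rows>= 1.2
```

View pics/s18c.png

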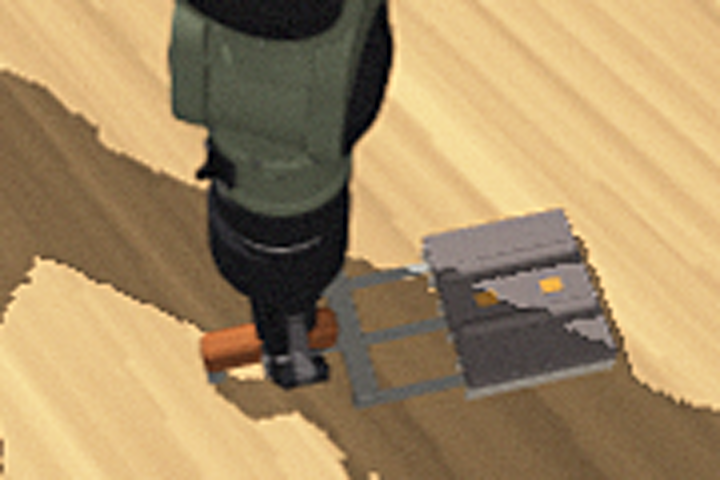

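{"op": "apply_moves", "data": {"series": [0.001, 0.015, 0.003, 0.002, 0.001, 0, 0, 0.0015, 0.035, 0.003, 0.002, 0.001, 0, 0, 0.0015, 0.052, 0.003, 0.002, 0.001, 0, 0, 0.0015, 0.062, 0.003, 0.002, 0.001, 0, 0, 0.0015, 0.062, 0.003, 0.002, 0.001, 0, 0, 0.0015, 0.062, 0.003, 0.002, 0.001, 0, 0]}}

```text
time: 18.33
tool_pos: [0.344, -0.3628, 0.0161]
ee_rot: [-179.8, -0.0, 64.0]
contact_force: [-0.2, 1.1, -2.3]
finger_gap: 0.187
```

```bash
python3 - <<'E'
from h import *
plan([.438-.0898,-.4098+.044,.0165],-26.1)
f=grab('side','s19'); crop(f,270,320,450,440,'s19c',s=4)
E
```

```text
t 18.33 pos [ 0.344  -0.3628  0.0161] rot [-1.7982e+02 -1.0000e-02  6.3960e+01] F [-0.2  1.1 -2.3] gap 0.187
ROW [-0.0011, 0.0068, -0.0005, -0.001, -0.0, 0.0003] rows>= 0.1
```

View pics/s19c.png

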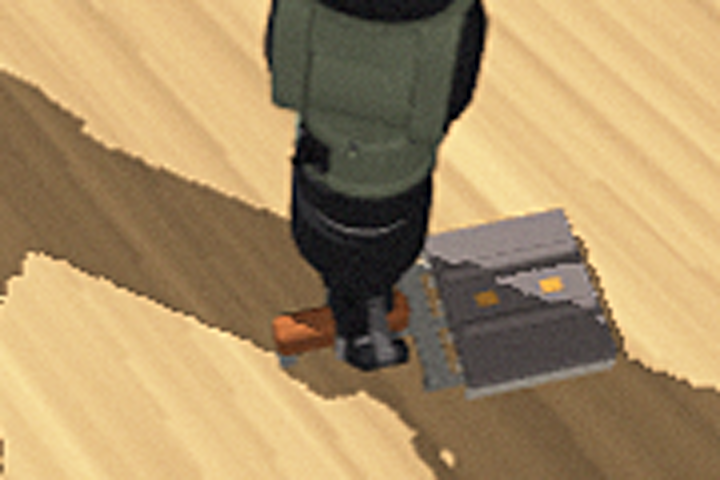

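{"op": "apply_moves", "data": {"series": [0, 0.006, 0, 0, 0, 0, 0, 0, 0.006, 0, 0, 0, 0, 0, 0, 0.006, -0.006, 0, 0, 0, 0, 0, 0.006, -0.012, 0, 0, 0, 0, 0, 0.006, -0.02, 0, 0, 0, 0, 0, 0.006, -0.035, 0, 0, 0, 0, 0, 0.006, -0.055, 0, 0, 0, 0, 0, 0.006, -0.08, 0, 0, 0, 0, 0, 0.006, -0.105, 0, 0, 0, 0, 0, 0.006, -0.13, 0, 0, 0, 0, 0, 0.006, -0.13, 0, 0, 0, 0, 0, 0.006, -0.13, 0, 0, 0, 0]}}

```text
time: 19.38
tool_pos: [0.3484, -0.3653, 0.1143]
ee_rot: [-179.9, 0.0, 63.9]
contact_force: [0.2, 0.8, -3.6]
finger_gap: 0.188
```

```bash
python3 - <<'E'
from h import *
plan([.4793,.0859,.14],-7.9)
f=grab('side','s20'); crop(f,280,300,460,420,'s20c',s=4)
E
```

```text
t 19.38 pos [ 0.3484 -0.3653  0.1143] rot [-1.7991e+02  5.0000e-02  6.3950e+01] F [ 0.2  0.8 -3.6] gap 0.188
ROW [0.6171, -0.1074, -0.0345, -0.0005, 0.0002, -0.1009] rows>= 11.3
```

View pics/s20c.png

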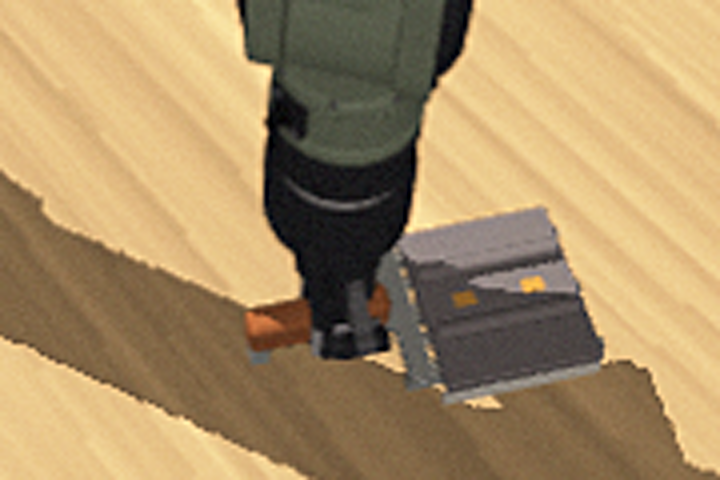

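{"op": "apply_moves", "data": {"series": [0.012, -0.002, -0.01, 0, 0, -0.002, 0, 0.031, -0.005, -0.02, 0, 0, -0.005, 0, 0.06, -0.01, -0.03, 0, 0, -0.01, 0, 0.098, -0.017, -0.0345, 0, 0, -0.016, 0, 0.14, -0.024, -0.0345, 0, 0, -0.023, 0, 0.184, -0.032, -0.0345, 0, 0, -0.03, 0, 0.228, -0.04, -0.0345, 0, 0, -0.037, 0, 0.272, -0.047, -0.0345, 0, 0, -0.044, 0, 0.315, -0.055, -0.0345, 0, 0, -0.051, 0, 0.355, -0.062, -0.0345, 0, 0, -0.058, 0, 0.39, -0.068, -0.0345, 0, 0, -0.064, 0, 0.415, -0.072, -0.0345, 0, 0, -0.068, 0]}}

```text
time: 20.43
tool_pos: [0.4352, -0.0573, 0.1393]
ee_rot: [-179.7, -0.2, 76.4]
contact_force: [0.6, 0.3, -3.7]
finger_gap: 0.19
```

```bash
python3 - <<'E'
from h import *
plan([.4793,.0859,.125],-7.9)
E
```

```text
t 20.43 pos [ 0.4352 -0.0573  0.1393] rot [-1.797e+02 -1.500e-01  7.643e+01] F [ 0.6  0.3 -3.7] gap 0.19
ROW [0.1994, 0.0125, 0.0195, -0.0016, -0.0009, -0.0315] rows>= 3.6
```

{"op": "apply_moves", "data": {"series": [0.02, 0.001, 0.005, -0.0016, -0.0009, -0.003, 0, 0.05, 0.003, 0.01, -0.0016, -0.0009, -0.008, 0, 0.09, 0.006, 0.015, -0.0016, -0.0009, -0.014, 0, 0.13, 0.008, 0.0195, -0.0016, -0.0009, -0.02, 0, 0.165, 0.01, 0.0195, -0.0016, -0.0009, -0.026, 0, 0.187, 0.0125, 0.0195, -0.0016, -0.0009, -0.0315, 0, 0.1994, 0.0125, 0.0195, -0.0016, -0.0009, -0.0315, 0, 0.1994, 0.0125, 0.0195, -0.0016, -0.0009, -0.0315, 0, 0.1994, 0.0125, 0.0195, -0.0016, -0.0009, -0.0315, 0]}}

```text
time: 21.18
tool_pos: [0.4783, 0.0862, 0.1248]
ee_rot: [-179.9, 0.0, 82.2]
contact_force: [-0.6, -1.2, -2.9]
finger_gap: 0.192
```

```bash
python3 - <<'E'
from h import *
plan([.4793,.0859,.095],-7.9)
f=grab('side','s21'); crop(f,240,160,400,280,'s21c')
f=grab('scene','e21'); crop(f,260,180,420,300,'e21c')
E
```

```text
t 21.18 pos [0.4783 0.0862 0.1248] rot [-1.7993e+02  3.0000e-02  8.2160e+01] F [-0.6 -1.2 -2.9] gap 0.192
ROW [-0.0002, 0.0014, 0.0397, -0.0004, 0.0002, 0.0003] rows>= 0.7
```

View pics/s21c.png

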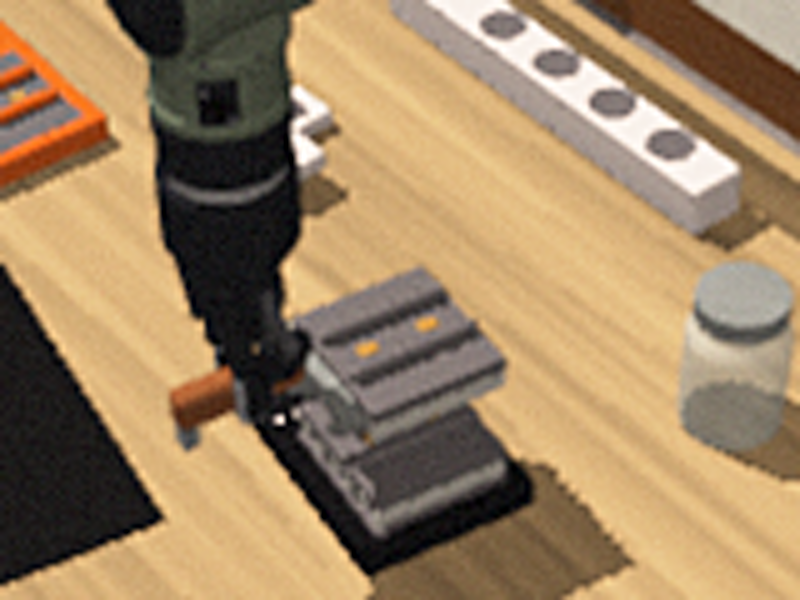

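View pics/e21c.png

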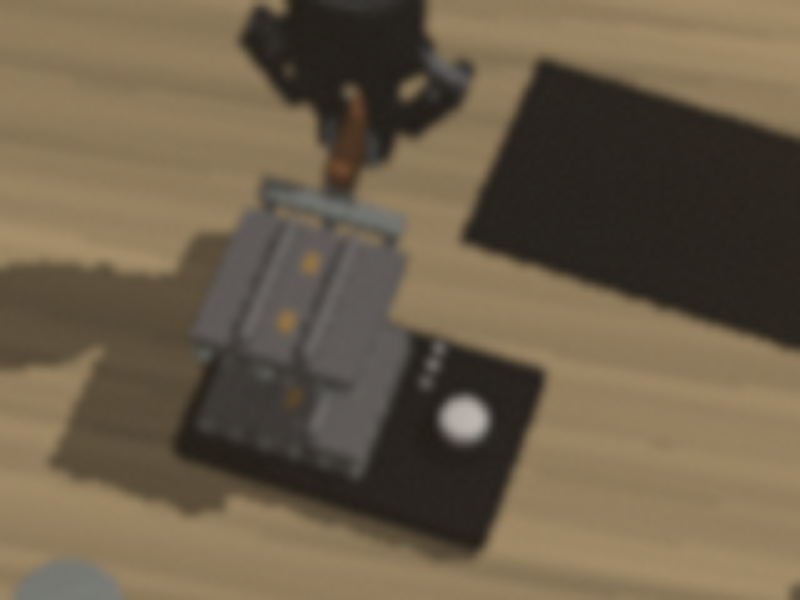

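```bash
python3 - <<'E'
from h import *
s=[.582,.073]; e=[.5772,.0777]
G=[[375,341],[434,316]];relcart('s14',5,[240,180],G,G,s,-7.9,.05)
G=[[368,349],[427,324]];relcart('s21',5,[240,160],G,G,s,-7.9,.1273)
G=[[312,337],[289,396]];relcart('e14',5,[260,180],G,G,e,-7.9,.05)
G=[[312,263],[286,322]];relcart('e21',5,[260,180],G,G,e,-7.9,.1273)
E
```

```text
s14 C ctr [0.5829 0.072 ] along 0.001 lat -0.0009 edge angs-fdir [np.float64(-0.2), np.float64(-0.2)]
s14 G ctr [0.5829 0.072 ] along 0.001 lat -0.0009 edge angs-fdir [np.float64(-0.2), np.float64(-0.2)]
s21 C ctr [0.5798 0.0732] along -0.0022 lat -0.0001 edge angs-fdir [np.float64(0.8), np.float64(0.8)]
s21 G ctr [0.5798 0.0732] along -0.0022 lat -0.0001 edge angs-fdir [np.float64(0.8), np.float64(0.8)]
e14 C ctr [0.579  0.0766] along 0.002 lat -0.0009 edge angs-fdir [np.float64(1.1), np.float64(1.1)]
e14 G ctr [0.579  0.0766] along 0.002 lat -0.0009 edge angs-fdir [np.float64(1.1), np.float64(1.1)]
e21 C ctr [0.577 0.077] along -0.0001 lat -0.0007 edge angs-fdir [np.float64(-0.8), np.float64(-0.8)]
e21 G ctr [0.577 0.077] along -0.0001 lat -0.0007 edge angs-fdir [np.float64(-0.8), np.float64(-0.8)]
```

{"op": "apply_moves", "data": {"series": [0, 0.002, 0.01, 0, 0, 0, 0, -0.0005, 0.003, 0.022, 0, 0, 0, 0, -0.0005, 0.003, 0.034, 0, 0, 0, 0, -0.0005, 0.003, 0.045, 0, 0, 0, 0, -0.0005, 0.003, 0.054, 0, 0, 0, 0, -0.0005, 0.003, 0.062, 0, 0, 0, 0, -0.0005, 0.003, 0.068, 0, 0, 0, 0, -0.0005, 0.003, 0.0705, 0, 0, 0, 0, -0.0005, 0.003, 0.0705, 0, 0, 0, 0]}}

```text
time: 22.03
tool_pos: [0.4806, 0.0845, 0.0716]
ee_rot: [-179.9, 0.0, 82.0]
contact_force: [-0.4, -0.2, -2.7]
finger_gap: 0.185
```

```bash
python3 - <<'E'
from h import *
plan([.4803,.0857,.0665],-7.9)
f=grab('side','s22'); crop(f,240,180,400,300,'s22c')
E
```

```text
t 22.03 pos [0.4806 0.0845 0.0716] rot [-1.7993e+02  4.0000e-02  8.2050e+01] F [-0.4 -0.2 -2.7] gap 0.185
ROW [0.0015, -0.0006, 0.0068, -0.0004, 0.0002, -0.0003] rows>= 0.1
```

View pics/s22c.png

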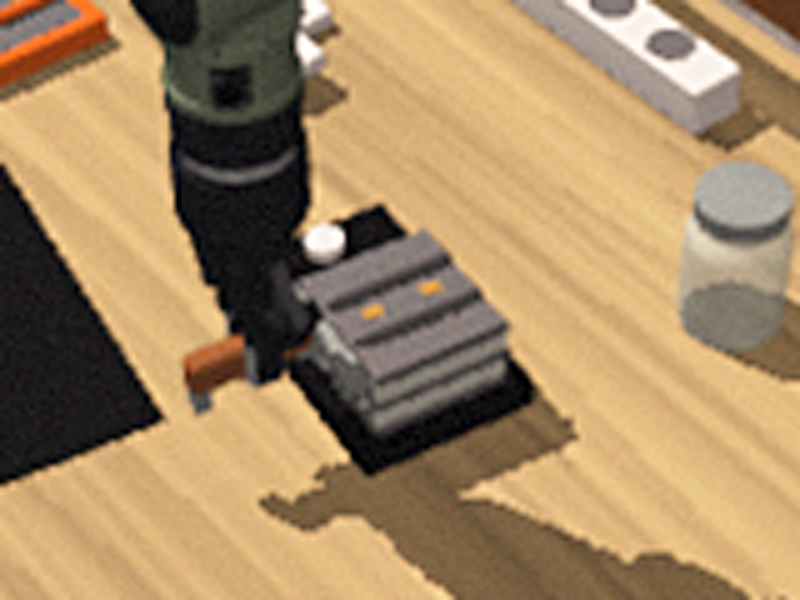

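{"op": "apply_moves", "data": {"series": [0.0013, 0, 0.001, 0, 0, 0, 0, 0.0013, 0, 0.004, 0, 0, 0, 0, 0.0013, 0, 0.0068, 0, 0, 0, 0, 0.0013, 0, 0.0068, 0, 0, 0, 0, 0.0013, 0, 0.0068, 0, 0, 0, 0]}}

```text
time: 22.5
tool_pos: [0.4809, 0.0856, 0.0669]
ee_rot: [-180.0, 0.0, 82.1]
contact_force: [0.2, 1.3, -2.7]
finger_gap: 0.19
```

```bash
python3 - <<'E'
from h import *
plan([.4803,.0857,.0665],-7.9)
f=grab('side','s23'); crop(f,240,180,400,300,'s23c')
E
```

```text
t 22.5 pos [0.4809 0.0856 0.0669] rot [-1.7996e+02  3.0000e-02  8.2050e+01] F [ 0.2  1.3 -2.7] gap 0.19
ROW [0.0001, -0.0009, 0.0006, -0.0002, 0.0002, -0.0003] rows>= 0.0
```

View pics/s23c.png

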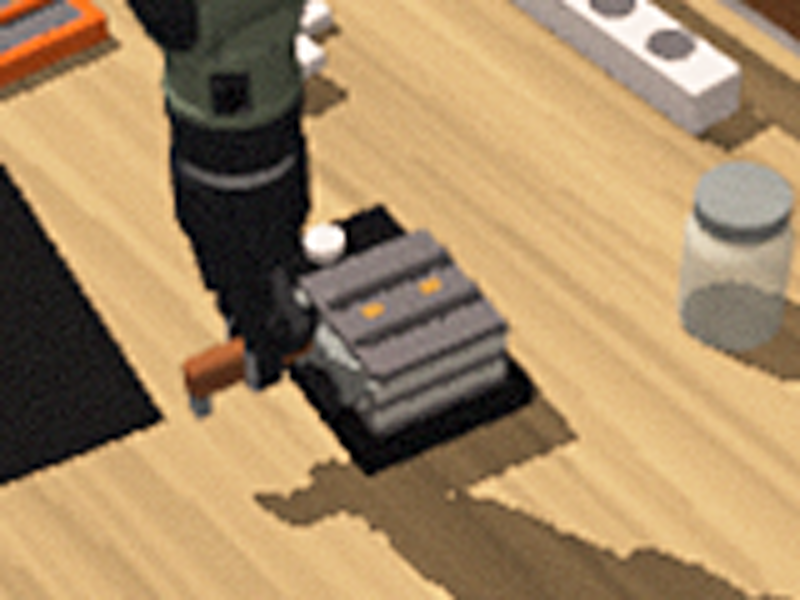

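{"op": "apply_moves", "data": {"series": [0, -0.005, 0, 0, 0, 0, 0, 0, -0.012, 0, 0, 0, 0, 0, 0, -0.02, 0, 0, 0, 0, 0, 0, -0.02, 0, 0, 0, 0, 0]}}

```text
time: 22.88
tool_pos: [0.464, 0.0878, 0.0667]
ee_rot: [-179.8, 0.0, 82.1]
contact_force: [-1.2, -0.1, -2.7]
finger_gap: 0.19
```

```bash
python3 - <<'E'
from h import *
plan([.4803-.12*.9905,.0857+.12*.1374,.0675],-7.9)
f=grab('side','s24'); crop(f,240,180,400,300,'s24c')
E
```

```text
t 22.88 pos [0.464  0.0878 0.0667] rot [-1.7984e+02  4.0000e-02  8.2070e+01] F [-1.2 -0.1 -2.7] gap 0.19
ROW [0.0001, -0.138, -0.0006, -0.0009, 0.0002, -0.0002] rows>= 2.5
```

View pics/s24c.png

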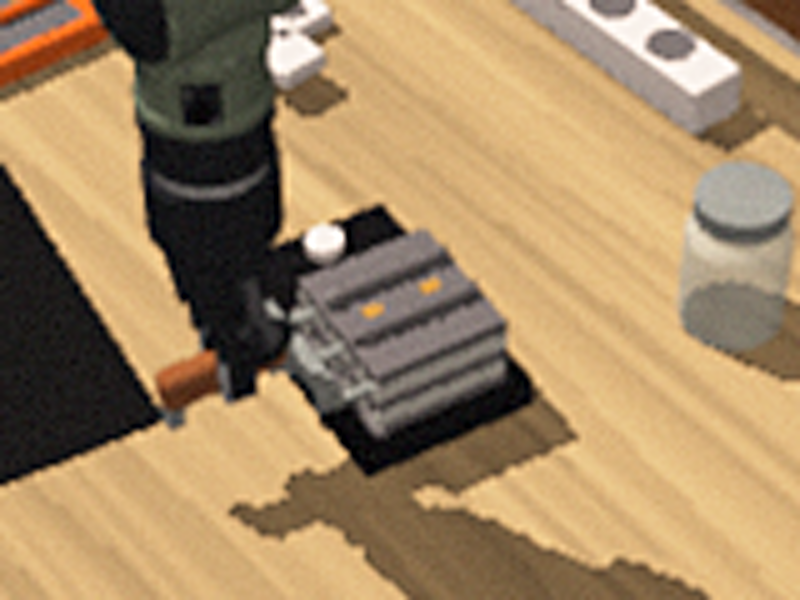

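The cartridge stays put. I'll withdraw fully and then raise.

{"op": "apply_moves", "data": {"series": [0, -0.015, 0, -0.0009, 0, 0, 0, 0, -0.035, 0, -0.0009, 0, 0, 0, 0, -0.06, 0, -0.0009, 0, 0, 0, 0, -0.085, 0, -0.0009, 0, 0, 0, 0, -0.11, 0, -0.0009, 0, 0, 0, 0, -0.138, 0, -0.0009, 0, 0, 0, 0, -0.138, 0, -0.0009, 0, 0, 0, 0, -0.138, -0.03, -0.0009, 0, 0, 0, 0, -0.138, -0.07, -0.0009, 0, 0, 0, 0, -0.138, -0.1, -0.0009, 0, 0, 0, 0, -0.138, -0.1, -0.0009, 0, 0, 0]}}

```text
time: 23.85
tool_pos: [0.3661, 0.1024, 0.146]
ee_rot: [179.5, -0.1, 82.1]
contact_force: [1.2, 1.4, -1.9]
finger_gap: 0.186
```

```bash
python3 - <<'E'
from h import *
plan([.3977,.2303,.14],75.5)
f=grab('side','s25'); crop(f,240,180,400,300,'s25c')
f=grab('scene','e25'); crop(f,260,180,420,300,'e25c')
for n in ['s25','e25']:
    f=load(n);P=cloud(f); m=(P[...,2]>.06)&(P[...,2]<.1)&(np.hypot(P[...,0]-.58,P[...,1]-.073)<.07)
    Q=P[m]; A=np.c_[Q[:,:2]-[.58,.072],np.ones(len(Q))]; 
    print(n,len(Q),np.percentile(Q[:,2],[10,30,50,70,90]).round(4),np.linalg.lstsq(A,Q[:,2],rcond=None)[0].round(4))
E
```

```text
t 23.85 pos [0.3661 0.1024 0.146 ] rot [ 1.7949e+02 -6.0000e-02  8.2080e+01] F [ 1.2  1.4 -1.9] gap 0.186
ROW [0.1748, 0.0181, 0.0084, 0.0026, 0.0018, -0.4635] rows>= 11.7
s25 760 [0.0688 0.0719 0.0736 0.0757 0.081 ] [0.017  0.032  0.0741]
e25 991 [0.0709 0.0736 0.0758 0.0779 0.0834] [-0.0198  0.0012  0.0763]
```

View pics/s25c.png

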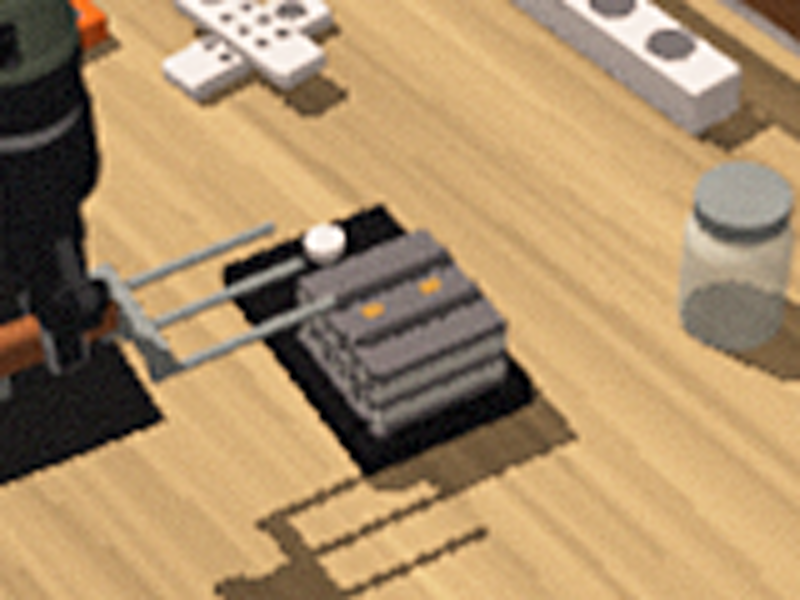

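View pics/e25c.png

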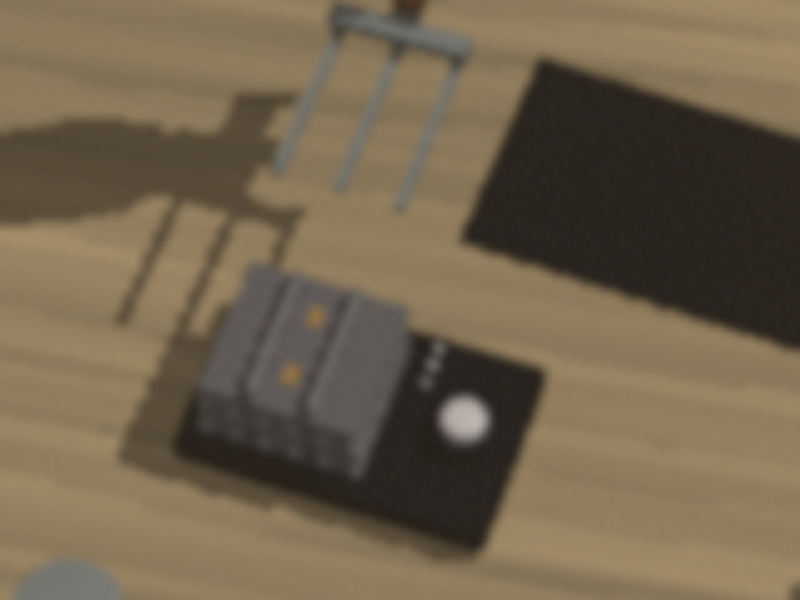

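View pics/e25.png

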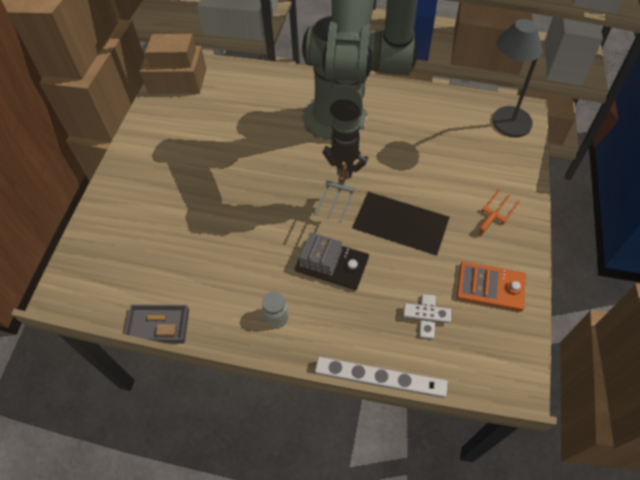

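Pile is complete: both cartridges interlaced, top case at about 0.074 m as expected, and no third cartridge in view. Next I'll return the fork to its mat.

{"op": "apply_moves", "data": {"series": [0.1748, 0.0181, 0, 0.002, 0.002, -0.4635, 0, 0.1748, 0.0181, 0, 0.002, 0.002, -0.4635, 0, 0.1748, 0.0181, 0, 0.002, 0.002, -0.4635, 0, 0.1748, 0.0181, 0, 0.002, 0.002, -0.4635, 0, 0.1748, 0.0181, 0, 0.002, 0.002, -0.4635, 0, 0.1748, 0.0181, 0, 0.002, 0.002, -0.4635, 0, 0.1748, 0.0181, 0, 0.002, 0.002, -0.4635, 0, 0.1748, 0.0181, 0, 0.002, 0.002, -0.4635, 0, 0.1748, 0.0181, 0, 0.002, 0.002, -0.4635, 0, 0.1748, 0.0181, 0, 0.002, 0.002, -0.4635, 0, 0.1748, 0.0181, 0, 0.002, 0.002, -0.4635, 0, 0.1748, 0.0181, 0, 0.002, 0.002, -0.4635, 0]}}

```text
time: 24.95
tool_pos: [0.3945, 0.2296, 0.1411]
ee_rot: [-179.9, -0.3, 165.8]
contact_force: [-0.3, 0.3, -1.1]
finger_gap: 0.191
```

```bash
python3 - <<'E'
from h import *
plan([.3974,.2301,.016],76.5)
E
```

```text
t 24.95 pos [0.3945 0.2296 0.1411] rot [-179.9    -0.35  165.8 ] F [-0.3  0.3 -1.1] gap 0.191
ROW [-0.0047, 0.0019, 0.1667, -0.0005, -0.0019, -0.0039] rows>= 3.0
```

{"op": "apply_moves", "data": {"series": [-0.0047, 0.0019, 0.03, -0.0005, -0.002, -0.004, 0, -0.0047, 0.0019, 0.07, -0.0005, -0.002, -0.004, 0, -0.0047, 0.0019, 0.11, -0.0005, -0.002, -0.004, 0, -0.0047, 0.0019, 0.14, -0.0005, -0.002, -0.004, 0, -0.0047, 0.0019, 0.155, -0.0005, -0.002, -0.004, 0, -0.0047, 0.0019, 0.162, -0.0005, -0.002, -0.004, 0, -0.0047, 0.0019, 0.1667, -0.0005, -0.002, -0.004, 0, -0.0047, 0.0019, 0.1685, -0.0005, -0.002, -0.004, 0, -0.0047, 0.0019, 0.1685, -0.0005, -0.002, -0.004, 0]}}

```text
time: 25.7
tool_pos: [0.3968, 0.2299, 0.0147]
ee_rot: [-180.0, -0.0, 166.5]
contact_force: [0.8, -0.4, -2.6]
finger_gap: 0.194
```

```bash
python3 - <<'E'
from h import *
plan([.3974,.2301,.0144],76.5)
E
```

```text
t 25.7 pos [0.3968 0.2299 0.0147] rot [-1.7995e+02 -4.0000e-02  1.6653e+02] F [ 0.8 -0.4 -2.6] gap 0.194
ROW [-0.0007, 0.0005, 0.0004, -0.0003, -0.0002, 0.0002] rows>= 0.0
```

Release and rise.

{"op": "apply_moves", "data": {"series": [0, 0, 0.0004, 0, 0, 0, 0.3, 0, 0, 0.0004, 0, 0, 0, 1, 0, 0, 0.0004, 0, 0, 0, 1, 0, 0, 0.0004, 0, 0, 0, 1, 0, 0, 0.0004, 0, 0, 0, 1, 0, 0, 0.0004, 0, 0, 0, 1, 0, 0, -0.03, 0, 0, 0, 1, 0, 0, -0.07, 0, 0, 0, 1, 0, 0, -0.12, 0, 0, 0, 1, 0, 0, -0.17, 0, 0, 0, 1, 0, 0, -0.2, 0, 0, 0, 1, 0, 0, -0.2, 0, 0, 0, 1]}}

```text
time: 26.7
tool_pos: [0.4002, 0.2313, 0.1697]
ee_rot: [179.8, 0.4, 166.5]
contact_force: [-0.2, 0.4, 0.7]
finger_gap: 1.002
```

```bash
python3 - <<'E'
from h import *
print(manip.observe()['tool_pos']); grab('wrist','w26'); plan([.5929,.1665,.15],82); print(manip.observe()['joint_positions'].round(1))
E
```

```text
[0.40015718 0.23128196 0.1696799 ]
t 26.75 pos [0.399  0.2308 0.1673] rot [179.85   0.25 166.53] F [ 1.3  0.3 -0.5] gap 1.002
ROW [-0.2713, -0.0232, 0.0242, 0.0008, 0.0014, -0.0304] rows>= 4.9
[ 20.9  12.5 -29.7  47.5  -0.  -55.7]
```

View pics/w26.png

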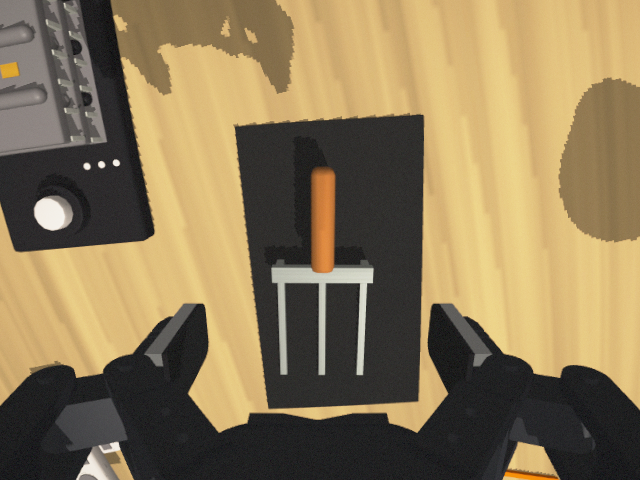

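```bash
python3 - <<'E'
from h import *
f=load('wrist0');P=cloud(f); print(P[2:14:3,366:380:5].reshape(-1,3).round(4))
f=load('w26');P=cloud(f); print(P[208:220:4,44:60:5].reshape(-1,3).round(4))
plan([.5928,.1675,.09],82)
E
```

```text
[[0.5865 0.1705 0.0484]
 [0.5905 0.1708 0.0477]
 [0.5944 0.1709 0.0475]
 [0.5866 0.1686 0.0476]
 [0.5905 0.1685 0.0481]
 [0.5944 0.1685 0.0481]
 [0.5865 0.166  0.0491]
 [0.5903 0.1659 0.0496]
 [0.5942 0.1658 0.0499]
 [0.5865 0.1636 0.0497]
 [0.5906 0.1642 0.0478]
 [0.5944 0.164  0.0487]]
[[0.594  0.1634 0.0481]
 [0.5904 0.1644 0.0477]
 [0.5854 0.1653 0.0492]
 [0.583  0.1663 0.0472]
 [0.5948 0.1662 0.0488]
 [0.5917 0.1672 0.0477]
 [0.586  0.1681 0.05  ]
 [0.5841 0.1691 0.0474]
 [0.5961 0.169  0.0488]
 [0.5926 0.17   0.0481]
 [0.5889 0.171  0.0479]
 [0.5843 0.1719 0.0488]]
t 26.75 pos [0.399  0.2308 0.1673] rot [179.85   0.25 166.53] F [ 1.3  0.3 -0.5] gap 1.002
ROW [-0.2705, -0.0222, 0.1042, 0.0008, 0.0014, -0.0304] rows>= 5.2
```

{"op": "apply_moves", "data": {"series": [-0.269, -0.022, 0.02, 0, 0.001, -0.03, 0, -0.269, -0.022, 0.02, 0, 0.001, -0.03, 0, -0.269, -0.022, 0.02, 0, 0.001, -0.03, 0, -0.269, -0.022, 0.02, 0, 0.001, -0.03, 0, -0.269, -0.022, 0.02, 0, 0.001, -0.03, 0, -0.269, -0.022, 0.06, 0, 0.001, -0.03, 0, -0.269, -0.022, 0.104, 0, 0.001, -0.03, 0, -0.269, -0.022, 0.104, 0, 0.001, -0.03, 0, -0.269, -0.022, 0.104, 0, 0.001, -0.03, 0, -0.269, -0.022, 0.104, 0, 0.001, -0.03, 0]}}

```text
time: 27.58
tool_pos: [0.5912, 0.168, 0.0902]
ee_rot: [179.9, 0.0, 172.0]
contact_force: [-0.2, 0.2, -0.4]
finger_gap: 0.002
```

```bash
python3 - <<'E'
from h import *
plan([.591,.1675,.042],82); f=grab('side','s27'); crop(f,240,160,400,280,'s27c')
E
```

```text
t 27.58 pos [0.5912 0.168  0.0902] rot [1.7989e+02 2.0000e-02 1.7195e+02] F [-0.2  0.2 -0.4] gap 0.002
ROW [0.0002, -0.0008, 0.0643, 0.0006, 0.0001, -0.0003] rows>= 1.2
```

View pics/s27c.png

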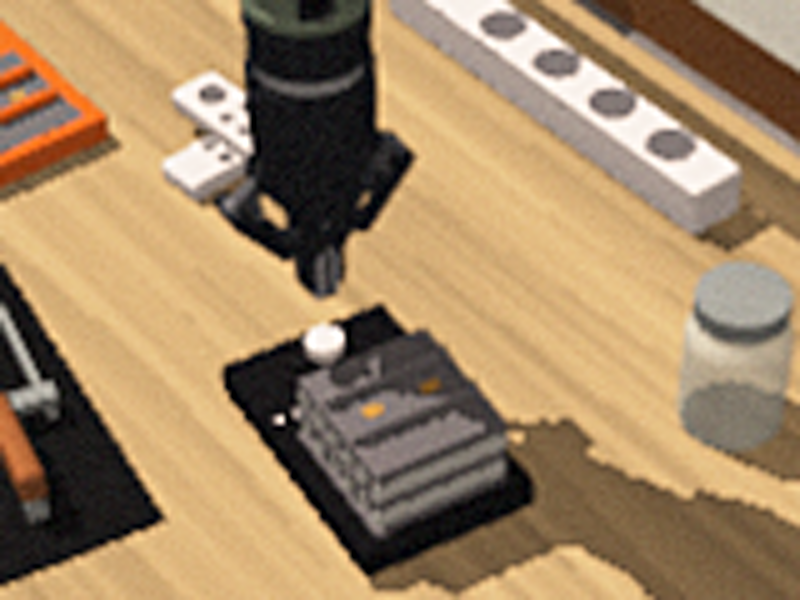

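{"op": "apply_moves", "data": {"series": [0, -0.0005, 0.03, 0, 0, 0, 0, 0, -0.0005, 0.05, 0, 0, 0, 0, 0, -0.0005, 0.056, 0, 0, 0, 0, 0, -0.0005, 0.06, 0, 0, 0, 0, 0, -0.0005, 0.0635, 0, 0, 0, 0, 0, -0.0005, 0.0643, 0, 0, 0, 0, 0, -0.0005, 0.0643, 0, 0, 0, 0, 0, -0.0005, 0.0643, 0, 0, 0, 0]}}

```text
time: 28.3
tool_pos: [0.5928, 0.1683, 0.0442]
ee_rot: [179.8, 0.2, 172.0]
contact_force: [-2.5, 0.1, 3.4]
finger_gap: -0.002
```

```bash
python3 - <<'E'
from h import *
plan([.591,.1675,.042],82); f=grab('side','s28'); crop(f,240,160,400,280,'s28c')
E
```

```text
t 28.3 pos [0.5928 0.1683 0.0442] rot [179.8    0.23 171.97] F [-2.5  0.1  3.4] gap -0.002
ROW [0.0022, -0.0015, 0.0029, 0.0011, 0.0013, -0.0001] rows>= 0.1
```

View pics/s28c.png

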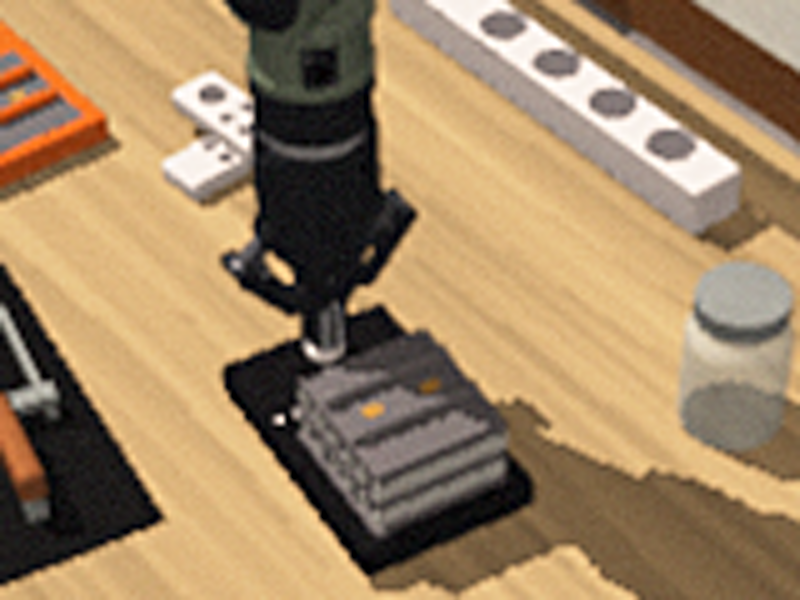

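{"op": "apply_moves", "data": {"series": [0, 0, 0.003, 0, 0, 0, 0, 0, 0, 0.006, 0, 0, 0, 0, 0, 0, 0.008, 0, 0, 0, 0, 0, 0, 0.008, 0, 0, 0, 0, 0, 0, 0.008, 0, 0, 0, 0]}}

```text
time: 28.77
tool_pos: [0.5932, 0.1684, 0.0417]
ee_rot: [179.8, 0.3, 172.0]
contact_force: [-9.4, -1.1, 27.7]
finger_gap: -0.002
```

{"op": "apply_moves", "data": {"series": [0, 0, -0.01, 0, 0, 0, 0, 0, 0, -0.04, 0, 0, 0, 0, 0, 0, -0.09, 0, 0, 0, 0, 0, 0, -0.14, 0, 0, 0, 0, 0, 0, -0.19, 0, 0, 0, 0, 0, 0, -0.24, 0, 0, 0, 0, 0, 0, -0.26, 0, 0, 0, 0, 0, 0, -0.26, 0, 0, 0, 0]}}

```text
time: 29.43
tool_pos: [0.595, 0.1681, 0.2417]
ee_rot: [179.7, 0.8, 172.0]
contact_force: [1.3, -0.3, 0.7]
finger_gap: -0.001
```

```bash
python3 - <<'E'
from h import *
plan([.591,.1675,.25],82); grab('wrist','w29'); f=grab('side','s29'); crop(f,190,160,400,310,'s29c')
P=cloud(load('s29')); 
f=load('s29');Q=P[(P[...,2]>.03)&(P[...,2]<.07)&(np.hypot(P[...,0]-.592,P[...,1]-.168)<.012)];print('button z',np.percentile(Q[:,2],[20,50,80]))
E
```

```text
t 29.43 pos [0.595  0.1681 0.2417] rot [179.65   0.85 171.97] F [ 1.3 -0.3  0.7] gap -0.001
ROW [0.0051, -0.0015, -0.0111, 0.0019, 0.0047, -0.0001] rows>= 0.2
button z [0.03849285 0.04525471 0.04827652]
```

View pics/s29c.png

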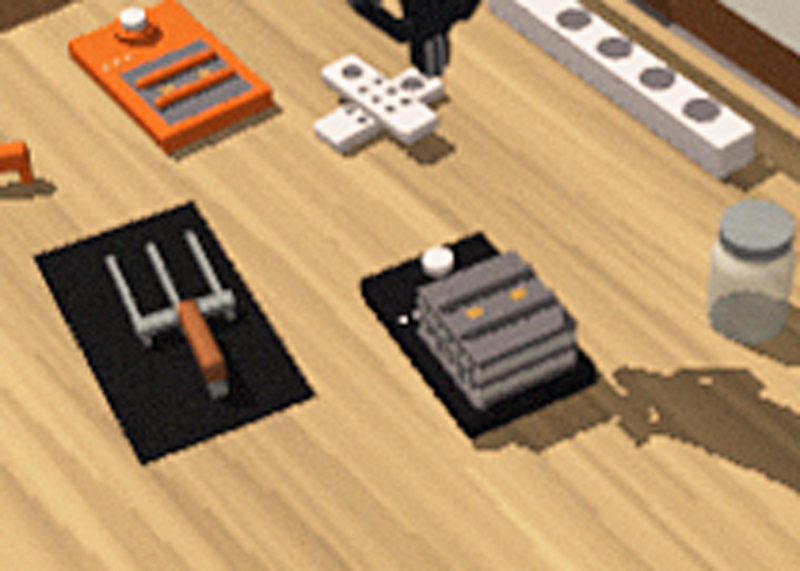

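View pics/w29.png

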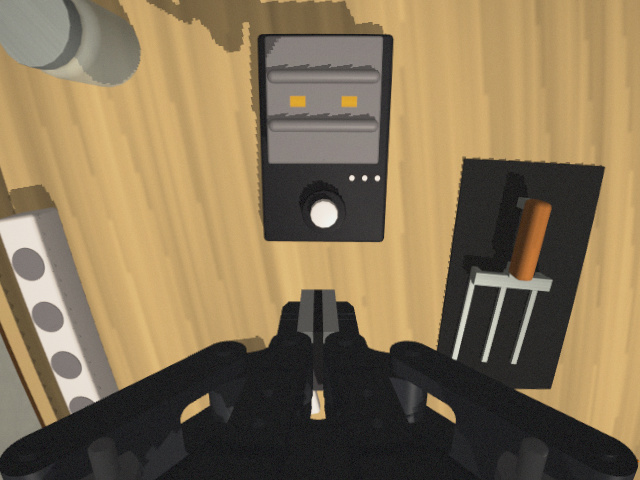

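```bash
python3 - <<'E'
from h import *
f=load('w29'); T=toworld(f,[[456,358],[486,361],[515,363]],z=.007); H=toworld(f,[[538,203],[524,278]],z=.043)
M=toworld(f,[[463,157],[604,166]],z=.003)
m=M.mean(0)[:2]; d=(M[1]-M[0])[:2]; d/=np.linalg.norm(d); n=np.array([-d[1],d[0]]); n*=np.sign(n[1]); mc=m+.135*n
u=(T[1]-H[0])[:2]; u/=np.linalg.norm(u); print('fork mid',T[1,:2]-.097*u,'mat',mc, np.linalg.norm(T[1,:2]-.097*u-mc))
G=[[298,101],[349,101]]; relcart('w29',1,[0,0],[[267,38],[385,38],[381,164],[268,163]],G,[.5793,.072],-7.9,.074)
P=cloud(f); Q=P[45:65,285:370].reshape(-1,3); Q2=P[135:158,285:370].reshape(-1,3)
print(np.median(Q,0),np.median(Q2,0)); print('tine z',P[330,462],P[330,490],P[240,533])
E
```

```text
fork mid [0.411148   0.27953843] mat [0.39884232 0.28473107] 0.013356390206481526
w29 C ctr [0.5784 0.0746] along -0.0012 lat 0.0024 edge angs-fdir [np.float64(-0.2), np.float64(0.3), np.float64(-0.5), np.float64(-1.3)]
w29 G ctr [0.5796 0.0732] along 0.0001 lat 0.0013 edge angs-fdir [np.float64(-0.1), np.float64(-0.1)]
[nan nan nan] [nan nan nan]
tine z [0.45664679 0.32938729 0.007379  ] [0.42484341 0.33388471 0.00767425] [0.39735393 0.22069309 0.04263634]
```

```bash
python3 - <<'E'
from h import *
print(workorder.finish_job())
E
```

```text
the job is handed in; nothing more can be done
None
```

I piled both grey cartridges on the seat of the black charging base, pressed the button and left the fork flat on its mat. I handed the job in at about 29.5 s. No verdict is reported, so the checks below are from the last pictures and readings.

- **Cartridges:** only two were present; I saw no third one in either the scene or side view.
- **Pile:** the upper cartridge is within about 2.5 mm of the seat centre and square to about 1°. Its case top is at about 0.074 m, which is right for the second layer. The lower one was within about 2 mm when I placed it. At the very end I only saw it from the side, and it looked in place.
- **Button:** I pushed it until the force reached about 28 N against the stop. The fingertips were then at 41.7 mm, and the button top had measured about 48 mm before the press. I could not read its travel directly, but the side view showed it back out afterwards.
- **Fork:** it lies level on the mat, with its middle about 13 mm from the mat's centre (45 mm allowed).
- **Jar and controllers:** the arm never touched them and they look unmoved in the last pictures, but I did not measure them.

Three things did not go cleanly:
- **Regrip:** I had to grip the fork a second time, turned half round, because the first grip would have taken the last joint past its range at the base.
- **Camera disagreement:** the scene camera differed from the wrist camera by about 5 mm sideways, so I relied on the wrist camera and compared positions within one view.
- **Depth check:** the last wrist depth reading over the pile came back empty. The pile height and levelness therefore rest on the scene and side views from before the button press.

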